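# Fit the clamp lever and clamp the bottle for labelling

## Task

The bare bottle lies loose in the labelling clamp, whose lever has been taken off. Put the lever on the flat-sided end of the clamp's spindle, fully down on its shoulder, then swing it anticlockwise (seen from above) as far as it goes so that the jaw grips the bottle, and let go. Leave the lever on the spindle and do not disturb the other things on the bench.

Things in the scene. Friction and masses are not known exactly. Their poses are not given: they have to be found in the camera images.
- clamp_lever: Loose clamp lever, about 0.24 kg, standing on its hub: steel hub 34 mm high with two flat sides 32 mm apart (y = -16 and +16 mm, parallel to the arm) and an arm with black handle, 17 mm thick, middle line 23 mm up, ending 113 mm from the bore axis. Origin: centre of the hub's underside on the bore axis; z up, x along the arm. Centre of mass about 8 mm from the bore axis, towards the arm.
- lever_bore (a point): Middle of the mouth of the lever's bore on top of the hub, 34 mm above its underside; axes as the lever's. The D-shaped bore goes upright right through the hub: 26 mm diameter, its flat on the arm's side, 8.4 mm from the axis, so about 1 mm wider all round than the spindle end.
- spindle_seat (a point): Centre of the spindle's shoulder (38 mm diameter), 50 mm above the bench on the upright spindle axis; turns with the spindle. z up; x is the way the flat of the spindle end faces. The lever goes on only with its x along this x (within about 5 degrees) and is home when its underside rests here. Below, a cam (top 32 mm above the bench) reaches 43 mm from the axis.
- spindle_tip (a point): Top centre of the D-shaped steel spindle end, 28 mm above the shoulder; axes as spindle_seat. 24 mm diameter, flat 7.5 mm from the axis; the topmost 4 mm taper to lead the bore on.
- clamp_spindle (a joint): Turn of the spindle in rad: 0 open, 1.22 its stop, fully clamped; grows anticlockwise seen from above. Stiff (0.15 N m), stays where it is left. The lever has about 0.1 rad play each way on it. Towards the end it presses the jaw's sprung pad about 4 mm, about 7 N, on the bottle; it then holds by its own friction.
- bottle_clamp: The fixed clamp: aluminium base plate 14 mm thick, x -120 to +100 mm, y -95 to +95 mm. Origin on the bench, z up. Spindle axis at x = -80 mm, y = 0; jaw (43 mm high) beyond it, then the bottle, then a fixed stop at x = 83 mm. The seated lever points 145 degrees anticlockwise from the clamp's x when open, 215 degrees when clamped: it sweeps over the clamp's front.
- jaw_pad: Rubber-faced pad on the jaw, 84 mm wide, 18 to 42 mm above the bench, driven 12 mm along the clamp's x against the bottle's side. Origin: the clamp's origin plus that travel; its pressing face is at x = -13 mm of this frame.
- bottle: Bare cream soap bottle with black cap, 50 x 87 x 202 mm, about 0.45 kg, lying flat in the clamp along the clamp's y, loose, 1 to 6 mm from the pad; upper face 66 mm above the bench. Origin: centre of its base, 41 mm above the bench; z towards the cap, x up.
- glue_tin: Bystander: round glue tin, 69 mm diameter, 76 mm high; origin centre of its underside.
- label_roll: Bystander: roll of labels standing on end, 68 mm diameter, 60 mm high; origin centre of its underside.
- glue_brush: Bystander: flat brush lying on the bench, 148 mm long along its y, 38 mm wide, 10 mm thick; origin centre of its underside.
There are look-alikes about, which are no part of the job. There is more than one size of the clamp_lever; the one meant has the size given above.

How it is judged:
By the outcome, as a careful person would: the job done as asked, in the order asked, and still so for the second after the job is handed in, with the robot touching nothing.
It also fails if it takes over 54 s, if anything falls off the work surface, if the arm or the gripper's body presses on something with over 40 N, if the wrist force passes 120 N, or if a joint passes its speed limit or range.

## Robot

A 6-joint arm with a two-finger parallel gripper is mounted at the origin on a cart in front of the work surface, level with it; the furniture and walls round the work are solid. World frame = base frame: x ahead of the robot, y to its left, z up, the work surface at z = 0. Lengths are in m, angles in rad, forces in N, time in s.
With the tool pointing down it reaches from about 0.325 to 0.775 m from the base axis. Payload 5.5 kg.
Tool frame: the origin (TCP) lies midway between the tips of the shut fingers; the grasp point (between the pads) lies 19 mm behind it; x points along the fingers, z is the direction in which the jaws open and shut, and the axes are right-handed (so a half turn about x gives the same grasp; the last joint's range is limited). The gripper opens to 85 mm and grips with 20 to 120 N. Pads are 22 mm wide; open, the fingers measure 114 mm over their backs; the gripper's body (76 mm by 85 mm) begins 54 mm behind the grasp point. The pads swing forward as they close: fully open they stand 13 mm farther back than shut.
Start: joints at [1.057, 0.091, 1.231, -0, 1.82, -0.057], TCP at [0.265, 0.538, 0.231] pointing down, gripper open.
Joint ranges: [-2.87, 2.87], [-0.86, 2.18], [0.17, 2.46], [-1.51, 4.65], [0.06, 2.69], [-2.65, 2.65]. Speed limits (rad/s): [2.57, 2.57, 3.01, 3.14, 3.14, 3.14].

## Interface

Orientations are given as a unit quaternion [w, x, y, z].
In Python, from workcell import observe, get_image, ticket gives the robot as it stands. The module is installed in compiled form; this text tells all that it offers.
- The arm moves only by the tool step_arm, never from a script. Its argument "motion" is a list of rows, each a list of 5 numbers: the opening in per cent of the stroke, from 0 (shut) to 100 (fully open), then the shift along the tool's x, y, z in m, then the turn about the tool's x in rad. A call has exactly 8 rows; each row is the pose to reach, as a shift and turn from the pose measured when the call began, along the tool's axes at that moment; what a row does not reach only later rows make up. A row lasts 1/12 s, in which the tool goes at most 41.7 mm and 7.16 degrees, less where a joint would pass 70% of its speed; a pose out of reach is approached as far as the arm can. A call with a gripper value outside its range is refused whole. The fingers move at their own pace and stop on an object; "newtons" is the grip in N (left out, the last holds). Time passes only in rows, so rows that repeat a pose let the fingers close, or fill a call up. It gives the time, the measured TCP pose, the force and the opening at its end, in the units of the state.
- observe(): the state, without advancing time (a new reading comes with each control period).
- get_image(name): name is "side" or "top" or "wrist"; returns a dict with "color" (420x560x3 uint8, red, green, blue), "vfov" (degrees; the focal length in pixels is half the picture's height over the tangent of half this angle, whatever the lens; pixels are square), "cx", "cy" (the principal point, pixels), "xyz" and "rotation" of the camera in the world; the wrist camera has in their place "tool_from_camera" (4x4, takes a point from camera to tool coordinates, whose origin is the TCP and whose axes are the tool frame's). Camera axes: x right, y down, z forward; pixel columns grow to the right and rows downward; lengths in m; the calibration is good to about 2 mm. A picture is of the moment at which its call begins: read the wrist's pose just before it. There is no depth.
- ticket.sign_off(): hands the job in, once; it reports no verdict.
The state is a dict: "t": time; "qpos": joint angles; "qd": joint speeds; "joint_efforts": joint torques, N m; "position": TCP position; "ee_rot": TCP orientation; "wrist_force": force on the tool from outside, world axes, zero at the start; "wrist_torque": the same for the moment, N m; "opening": opening from 0.0 (shut) to 1.0 (fully open).
Only numpy, scipy, OpenCV 4.12 (cv2) and the standard library are available. Lean on these libraries where they do the work, as an engineer would, in place of code of your own. Each camera call takes 0.05 s, during which the arm holds its last target. There are 200 camera calls.

## Working session

There is one attempt and no reset: what is moved stays moved. The work goes in short steps, Python scripts to look and compute and a tool call to move; the robot and the scene stay as the last step left them, time stands still between calls to the robot, and variables do not carry over. Pictures are saved under pics/ and viewed, about 8 in all and at most 12, crops included, and the job is handed in when it is done.

Besides the shell and the picture viewer there is one more tool, called after "Call:" by a JSON object that holds its "name" and its "arguments", one argument or row to a line. step_arm: Moves the arm, as the interface text tells. Its arguments: {"type":"object","properties":{"motion":{"type":"array"},"newtons":{"type":"number"}},"required":["motion"]}

```bash
mkdir -p pics; cat > h.py <<'E'
import numpy as np, cv2
from scipy.spatial.transform import Rotation as R
from workcell import observe, get_image, ticket
def Rm(q): return R.from_quat([q[1],q[2],q[3],q[0]]).as_matrix()
def cam(name):
    s=observe(); im=get_image(name)
    if name=="wrist":
        T=np.eye(4); T[:3,:3]=Rm(s["ee_rot"]); T[:3,3]=s["position"]
        M=T@np.array(im["tool_from_camera"]); C,Rc=M[:3,3],M[:3,:3]
    else:
        C=np.array(im["xyz"]); r=np.array(im["rotation"]); Rc=Rm(r) if r.size==4 else r.reshape(3,3)
    h=im["color"].shape[0]; f=h/2/np.tan(np.radians(im["vfov"])/2)
    return dict(img=im["color"],C=C,R=Rc,f=f,cx=im["cx"],cy=im["cy"])
def ray(c,u,v,z):
    d=c["R"]@np.array([(u-c["cx"])/c["f"],(v-c["cy"])/c["f"],1]); return c["C"]+d*(z-c["C"][2])/d[2]
def proj(c,p):
    q=c["R"].T@(np.array(p)-c["C"]); return np.array([c["cx"]+c["f"]*q[0]/q[2],c["cy"]+c["f"]*q[1]/q[2]])
def save(c,fn,box=None,k=1):
    i=c["img"]
    if box: i=i[box[1]:box[3],box[0]:box[2]]
    cv2.imwrite(fn,cv2.resize(i[:,:,::-1],None,fx=k,fy=k,interpolation=cv2.INTER_CUBIC))
E
python3 - <<'E'
from h import *
import pickle
for n in["top","side","wrist"]:
    c=cam(n); pickle.dump(c,open(n+"0.pkl","wb")); print(n,c["C"],c["R"].round(3).tolist(),c["f"],c["cx"],c["cy"])
    save(c,f"pics/{n}0.png",None,1.4)
print(observe())
E
```

```text
top [ 0.48587371 -0.10646112  1.06436527] [[0.029, -0.996, 0.08], [-1.0, -0.029, -0.002], [0.004, -0.08, -0.997]] 401.2459240454621 283.02033196343484 205.04418291115059
side [ 0.18558511 -0.75917424  0.46919387] [[0.868, -0.24, 0.435], [-0.497, -0.405, 0.768], [-0.008, -0.883, -0.47]] 381.67210973373784 277.5800596632158 207.3367272754708
wrist [0.20179578 0.56999597 0.37322918] [[0.441, 0.863, 0.248], [0.897, -0.423, -0.125], [-0.003, 0.277, -0.961]] 370.069994746194 272.85549856162424 209.97352556180329
{'t': 0.15, 'qpos': array([ 1.05730484e+00,  9.16984804e-02,  1.23165142e+00,  2.11284943e-05,
        1.81982415e+00, -5.66746728e-02]), 'qd': array([-0.00064831, -0.00135646, -0.00573915, -0.00079098, -0.00075957,
        0.0011105 ]), 'joint_efforts': array([ 1.53248868e-03, -4.59369493e+01, -4.18526816e+01, -8.68577513e-05,
        9.55904456e-03,  2.32016241e-06]), 'position': array([0.26452336, 0.53828272, 0.2303793 ]), 'ee_rot': array([ 0.59973257, -0.37406352,  0.60072068,  0.37353982]), 'wrist_force': array([ 1.03897481, -0.43196923, -0.36356272]), 'wrist_torque': array([-0.02902585, -0.01130034, -0.01516576]), 'opening': 0.9997398985270122}
```

View pics/top0.png

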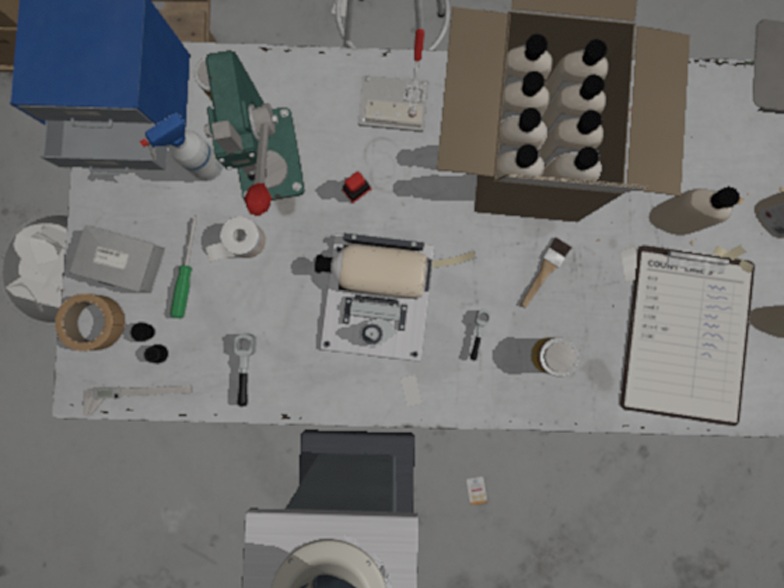

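View pics/side0.png

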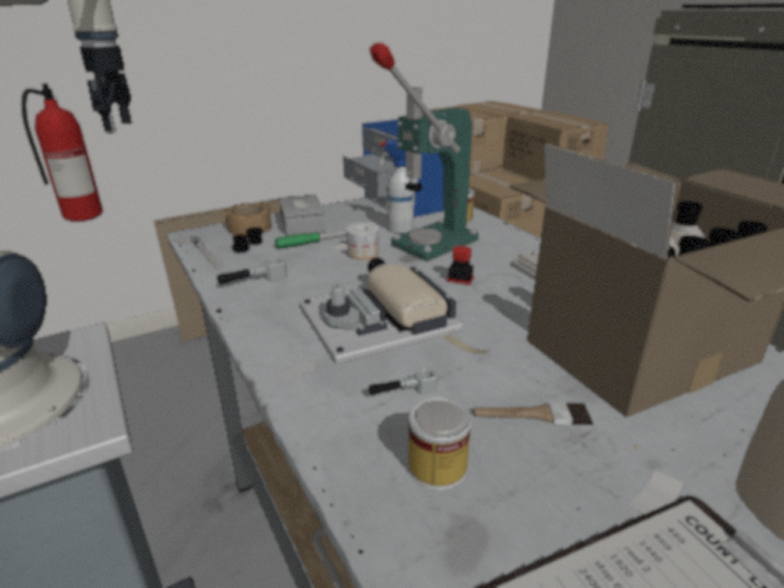

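The top view (scaled 1.4) shows two levers. The left one has its hub at about (244,345) and handle end at (243,403). The right one has its hub at about (482,317) and handle end at (475,358). The spindle is at about (372,333). I'll measure their lengths and enlarge both.

```bash
python3 - <<'E'
from h import *
import pickle
c=pickle.load(open("top0.pkl","rb"))
for n,u,v,z in[("Lhub",244,345,.034),("Lend",243,404,.023),("Rhub",482,318,.034),("Rend",475,359,.023),("spin",372,333,.078),("plateTL",341,243,.014),("BL",321,353,.014),("BR",421,358,.014)]:
    print(n,ray(c,u/1.4,v/1.4,z).round(4))
i=c["img"]
a=i[225:300,140:210]; b=i[215:290,310:380]; d=i[160:260,220:320]
k=[cv2.resize(x[:,:,::-1],(w,h),interpolation=cv2.INTER_CUBIC) for x,w,h in((a,350,375),(b,350,375))]
cv2.imwrite("pics/levers.png",np.hstack(k))
E
```

```text
Lhub [0.455  0.1657 0.034 ]
Lend [0.3475 0.165  0.023 ]
Rhub [ 0.5167 -0.2674  0.034 ]
Rend [ 0.4412 -0.2575  0.023 ]
spin [ 0.4836 -0.0685  0.078 ]
plateTL [ 0.651  -0.0021  0.014 ]
BL [0.4437 0.0275 0.014 ]
BR [ 0.4398 -0.1585  0.014 ]
```

View pics/levers.png

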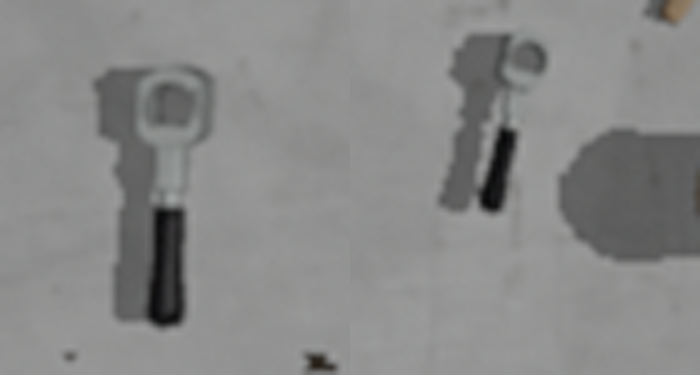

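```bash
cat >> h.py <<'E'
def go(p,yaw=None):
    "shift/turn in tool axes to TCP p with tool z at yaw (deg, mod 180)"
    s=observe(); M=Rm(s["ee_rot"]); d=M.T@(np.array(p)-s["position"])
    cur=np.degrees(np.arctan2(M[1,2],M[0,2])); 
    t=None if yaw is None else -((yaw-cur+90)%180-90)
    print("pos",s["position"].round(4),"xaxis",M[:,0].round(3),"zyaw",cur.round(2),"q6",s["qpos"][5].round(3),"shift",d.round(4),"turn",t and (round(t,2),round(np.radians(t),4)))
E
python3 - <<'E'
from h import *
import pickle
c=pickle.load(open("top0.pkl","rb"))
h=ray(c,174.6,245.8,.034);e=ray(c,173.2,289.8,.023);print(h,e,h-e)
go([h[0],h[1],.16],90)
E
```

```text
[0.45662225 0.16498164 0.034     ] [0.34436083 0.16580907 0.023     ] [ 0.11226142 -0.00082743  0.011     ]
pos [0.2645 0.5383 0.2304] xaxis [-0.001 -0.001 -1.   ] zyaw 63.83 q6 -0.057 shift [ 0.0707 -0.3371 -0.2502] turn (np.float64(-26.17), np.float64(-0.4568))
```

Call:
{"name": "step_arm", "arguments": {
  "motion": [
    [100,0.01,-0.04,-0.03,-0.06],
    [100,0.02,-0.08,-0.06,-0.12],
    [100,0.03,-0.12,-0.09,-0.18],
    [100,0.04,-0.16,-0.12,-0.24],
    [100,0.05,-0.2,-0.15,-0.3],
    [100,0.06,-0.24,-0.18,-0.36],
    [100,0.07,-0.28,-0.21,-0.42],
    [100,0.07,-0.31,-0.23,-0.457]
  ]
}}

```text
t: 0.82
position: [0.4135, 0.2451, 0.1671]
ee_rot: [-0.498, 0.501, -0.5, -0.501]
wrist_force: [1.9, 0.2, 0.4]
opening: 1.0
```

Call:
{"name": "step_arm", "arguments": {
  "motion": [
    [100,0,-0.02,-0.01,0],
    [100,0,-0.02,-0.01,0],
    [100,0,-0.02,-0.01,0],
    [100,0,-0.02,-0.01,0],
    [100,0,-0.02,-0.01,0],
    [100,0,-0.02,-0.01,0],
    [100,0,-0.02,-0.01,0],
    [100,0,-0.02,-0.01,0]
  ]
}}

```text
t: 1.48
position: [0.4331, 0.2359, 0.1673]
ee_rot: [-0.498, 0.501, -0.499, -0.501]
wrist_force: [-0.2, -0.5, 0.1]
opening: 0.995
```

```bash
python3 - <<'E'
from h import *
import pickle
c=cam("wrist"); pickle.dump(c,open("w1.pkl","wb")); save(c,"pics/w1.png",None,1.4)
go([.4566,.165,.16],90); print(observe()["t"],proj(c,[.4566,.165,.034])*1.4,proj(c,[.3444,.1658,.023])*1.4)
E
```

```text
pos [0.4332 0.2357 0.1672] xaxis [-0.001 -0.002 -1.   ] zyaw 90.28 q6 -1.146 shift [ 0.0073 -0.0231 -0.0708] turn (np.float64(0.28), np.float64(0.0048))
1.5333 [255.687003  317.4638631] [248.88186885 107.30354555]
```

View pics/w1.png

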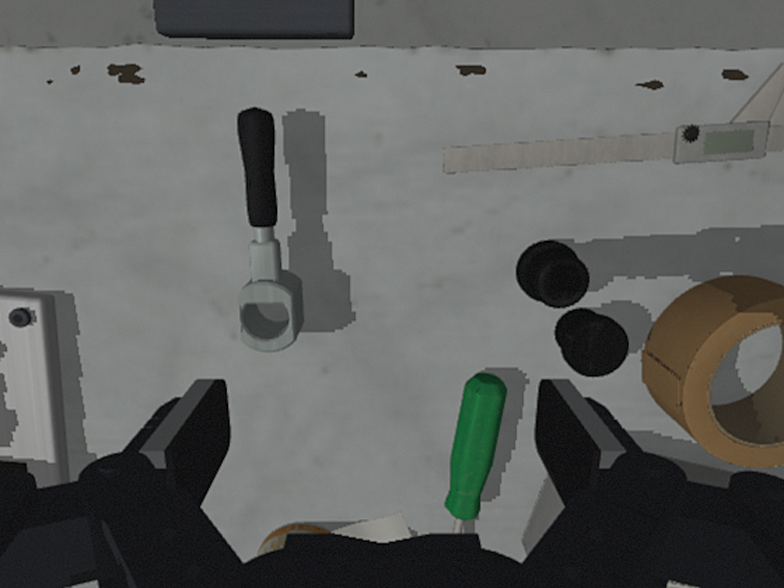

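The wrist view (1.4x) shows the lever: bore mouth near (268,320), neck at (264,240), handle tip at (256,109).

```bash
python3 - <<'E'
from h import *
import pickle
c=pickle.load(open("w1.pkl","rb"))
g=lambda u,v,z:ray(c,u/1.4,v/1.4,z)
h=g(269,313,.034)
for n,a in dict(mouth=g(268,320,.034),hubfl=g(242,312,.034),hubfr=g(297,312,.034),neck1=g(263,243,.023),neck0=g(264,235,.023),hand=g(257,150,.023),tip=g(256,113,.023)).items(): print(n,a.round(4))
a=g(263.5,238,.023);b=g(256,116,.023);d=b-a;print(np.degrees(np.arctan2(d[1],d[0])))
# enlarge later
i=c["img"][60:270,140:240]; cv2.imwrite("pics/w1c.png",cv2.resize(i[:,:,::-1],None,fx=2.8,fy=2.8,interpolation=cv2.INTER_CUBIC))
E
```

```text
mouth [0.4581 0.1718 0.034 ]
hubfl [0.4534 0.1575 0.034 ]
hubfr [0.4532 0.1884 0.034 ]
neck1 [0.4162 0.169  0.023 ]
neck0 [0.4117 0.1698 0.023 ]
hand [0.3659 0.1687 0.023 ]
tip [0.3472 0.1694 0.023 ]
-179.82646236474915
```

View pics/w1c.png

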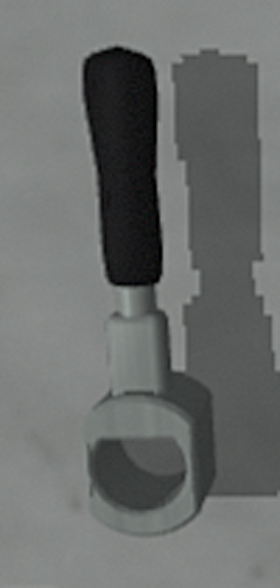

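```bash
python3 - <<'E'
from h import *
import pickle
c=pickle.load(open("w1.pkl","rb"))
b=ray(c,189.3,225.4,.034);print(b); go([b[0],b[1]-.001,.005],90.2)
E
```

```text
[0.45544143 0.17031663 0.034     ]
pos [0.4332 0.2357 0.1672] xaxis [-0.001 -0.002 -1.   ] zyaw 90.28 q6 -1.146 shift [ 0.1623 -0.0222 -0.0663] turn (np.float64(0.08), np.float64(0.0013))
```

Call:
{"name": "step_arm", "arguments": {
  "motion": [
    [100,0.02,-0.011,-0.033,0],
    [100,0.04,-0.022,-0.066,0],
    [100,0.07,-0.022,-0.066,0],
    [100,0.1,-0.022,-0.066,0],
    [100,0.12,-0.022,-0.066,0],
    [100,0.14,-0.022,-0.066,0],
    [100,0.155,-0.022,-0.066,0],
    [100,0.16,-0.022,-0.066,0]
  ]
}}

```text
t: 2.2
position: [0.4535, 0.1692, 0.0043]
ee_rot: [0.497, -0.5, 0.501, 0.502]
wrist_force: [-0.4, 0.1, -0.1]
opening: 1.001
```

Call:
{"name": "step_arm", "arguments": {
  "motion": [
    [100,0,0,0,0],
    [60,0,0,0,0],
    [45,0,0,0,0],
    [30,0,0,0,0],
    [20,0,0,0,0],
    [10,0,0,0,0],
    [10,0,0,0,0],
    [10,0,0,0,0]
  ],
  "newtons": 50
}}

```text
t: 2.87
position: [0.4543, 0.1696, 0.0056]
ee_rot: [0.497, -0.501, 0.5, 0.502]
wrist_force: [-0.2, 0.5, 5.9]
opening: 0.366
```

```bash
python3 - <<'E'
from h import *
import pickle
c=cam("wrist"); pickle.dump(c,open("w2.pkl","wb")); save(c,"pics/w2.png",None,1.4)
go([.4554,.169,.005],90.2); s=observe(); print(s["opening"],s["wrist_force"],s["t"])
E
```

```text
pos [0.4543 0.1696 0.0056] xaxis [-0.004 -0.002 -1.   ] zyaw 90.29 q6 -1.288 shift [ 0.0006 -0.0011 -0.0006] turn (np.float64(0.09), np.float64(0.0015))
0.36416321842490473 [-0.23152355  0.77781203  6.14041025] 2.9167
```

View pics/w2.png

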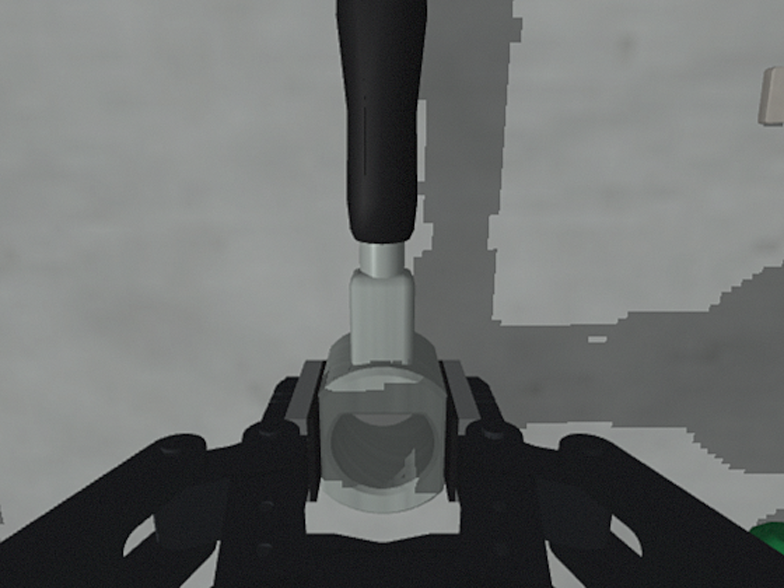

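```bash
python3 - <<'E'
from h import *
import pickle
c=pickle.load(open("w2.pkl","rb"))
s=observe();M=Rm(s["ee_rot"])
b=ray(c,382/1.4,445/1.4,.034);print("bore",b, "tool",M.T@(b-s["position"]))
n=ray(c,382/1.4,260/1.4,.023);k=ray(c,382/1.4,30/1.4,.023);print(n,k,np.degrees(np.arctan2(*(k-b)[1::-1])))
E
```

```text
bore [0.45682438 0.16996451 0.034     ] tool [-0.02842049 -0.00241408  0.00034235]
[0.41174963 0.1697053  0.023     ] [0.3599771  0.16944142 0.023     ] -179.69054026951932
```

Call:
{"name": "step_arm", "arguments": {
  "motion": [
    [10,-0.01,0,0,0],
    [10,-0.03,0,0,0],
    [10,-0.05,0,0,0],
    [10,-0.08,0,0,0],
    [10,-0.1,0,0,0],
    [10,-0.12,0,0,0],
    [10,-0.13,0,0,0],
    [10,-0.13,0,0,0]
  ],
  "newtons": 60
}}

```text
t: 3.58
position: [0.4557, 0.1701, 0.1383]
ee_rot: [-0.499, 0.502, -0.499, -0.501]
wrist_force: [0.4, -0.0, -1.5]
opening: 0.362
```

```bash
python3 - <<'E'
from h import *
go([.555,-.06,.16],53)
E
```

```text
pos [0.4557 0.1701 0.1383] xaxis [ 0.    -0.001 -1.   ] zyaw 90.29 q6 -1.288 shift [-0.0215 -0.0981 -0.2306] turn (np.float64(37.29), np.float64(0.6508))
```

Call:
{"name": "step_arm", "arguments": {
  "motion": [
    [10,-0.02,-0.01,-0.03,0.08],
    [10,-0.02,-0.02,-0.06,0.17],
    [10,-0.02,-0.035,-0.09,0.26],
    [10,-0.02,-0.05,-0.12,0.35],
    [10,-0.02,-0.065,-0.15,0.44],
    [10,-0.02,-0.08,-0.18,0.53],
    [10,-0.02,-0.09,-0.21,0.61],
    [10,-0.02,-0.098,-0.23,0.65]
  ]
}}

```text
t: 4.25
position: [0.5545, -0.0622, 0.1558]
ee_rot: [0.632, -0.314, 0.635, 0.314]
wrist_force: [-0.6, 0.7, -2.1]
opening: 0.367
```

Call:
{"name": "step_arm", "arguments": {
  "motion": [
    [10,0,0,-0.01,0],
    [10,0,0,-0.01,0],
    [10,0,0,-0.01,0],
    [10,0,0,-0.01,0],
    [10,0,0,-0.01,0],
    [10,0,0,-0.01,0],
    [10,0,0,-0.01,0],
    [10,0,0,-0.01,0]
  ]
}}

```text
t: 4.92
position: [0.5485, -0.0695, 0.1561]
ee_rot: [0.632, -0.314, 0.635, 0.314]
wrist_force: [0.1, -0.6, -2.5]
opening: 0.364
```

```bash
python3 - <<'E'
from h import *
import pickle
c=cam("wrist"); pickle.dump(c,open("w3.pkl","wb")); save(c,"pics/w3.png",None,1.4)
go([.555,-.06,.16],53); s=observe(); print(s["opening"],s["wrist_force"],s["t"],proj(c,[.4836,-.0685,.078])*1.4)
E
```

```text
pos [ 0.5485 -0.0697  0.1561] xaxis [-0.003 -0.001 -1.   ] zyaw 52.75 q6 -1.108 shift [-0.004   0.0007  0.0116] turn (np.float64(-0.25), np.float64(-0.0043))
0.3612937519090692 [-0.49977523  0.42839477 -2.68194738] 4.9667 [290.15235062 189.46912482]
```

View pics/w3.png

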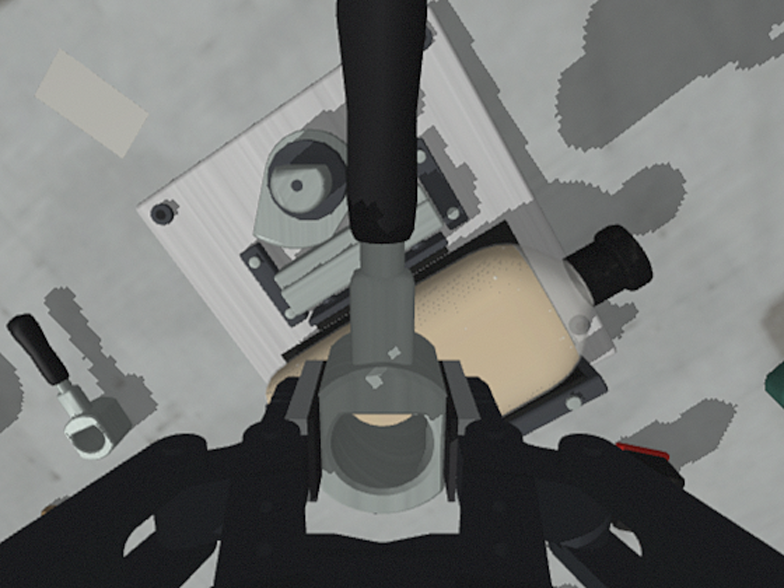

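```bash
python3 - <<'E'
from h import *
import pickle
c=pickle.load(open("w3.pkl","rb"))
g=lambda u,v,z:ray(c,u/1.4,v/1.4,z)
t=g(297,185,.078);print("tip",t)
for a,b in(((138,208),(345,70)),((138,208),(265,376))):
    p,q=g(*a,.014),g(*b,.014);d=q-p;print(p.round(4),q.round(4),np.degrees(np.arctan2(d[1],d[0])))
i=c["img"][80:190,165:265]; cv2.imwrite("pics/w3c.png",cv2.resize(i[:,:,::-1],None,fx=5,fy=5,interpolation=cv2.INTER_CUBIC))
E
```

```text
tip [ 0.48392504 -0.06502563  0.078     ]
[ 0.438  -0.1536  0.014 ] [ 0.4518 -0.0199  0.014 ] 84.10369954260509
[ 0.438  -0.1536  0.014 ] [ 0.5561 -0.1637  0.014 ] -4.911696013733283
```

View pics/w3c.png

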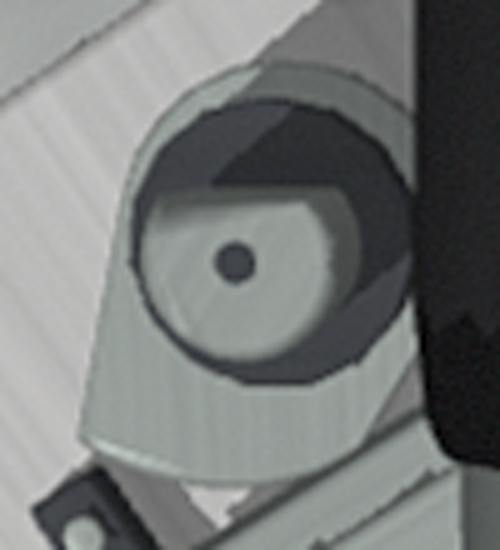

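```bash
python3 - <<'E'
from h import *
import pickle
c=pickle.load(open("w3.pkl","rb"))
g=lambda u,v,z:ray(c,165+u/5,80+v/5,z)
print("tip",g(236,262,.078), "topcirc",g(234,268,.078))
for a,b,z in(((200,207),(308,202),.078),((160,190),(345,188),.05),((155,192),(215,187),.074)):
    d=g(*b,z)-g(*a,z);print(np.degrees(np.arctan2(d[1],d[0]))+90)
# check screws
h=lambda u,v,z:ray(c,u/1.4,v/1.4,z)
# shoulder centre
print("should",g(272,242,.05))
for a,b,z in(((284,354),(418,270),.066),((275,268),(430,175),.043),((291,314),(436,222),.03)):
    d=h(*b,z)-h(*a,z);print(np.degrees(np.arctan2(d[1],d[0])))
# predicted lever yaw in same image
b=h(382,445,.1561-.0056+.034);k=h(382,30,.1561-.0056+.023);print("lever",np.degrees(np.arctan2(*(k-b)[1::-1])),b)
E
```

```text
tip [ 0.48405919 -0.06509385  0.078     ] topcirc [ 0.48444886 -0.06572468  0.078     ]
145.34915448398615
143.37499636402146
147.37734195510177
should [ 0.48377399 -0.06456917  0.05      ]
85.90376767526806
83.51711274061729
85.68704477660702
lever 142.7927759667525 [ 0.55066882 -0.07044235  0.1845    ]
```

Call:
{"name": "step_arm", "arguments": {
  "motion": [
    [10,0,0.02,-0.012,0],
    [10,0,0.04,-0.025,0],
    [10,0,0.0565,-0.036,0],
    [10,0.01,0.0565,-0.036,0],
    [10,0.03,0.0565,-0.036,0],
    [10,0.05,0.0565,-0.036,0],
    [10,0.06,0.0565,-0.036,0],
    [10,0.06,0.0565,-0.036,0]
  ]
}}

```text
t: 5.63
position: [0.4801, -0.0638, 0.093]
ee_rot: [0.631, -0.313, 0.636, 0.315]
wrist_force: [-0.7, -0.3, -2.8]
opening: 0.365
```

Call:
{"name": "step_arm", "arguments": {
  "motion": [
    [10,0,0,0,0],
    [10,0,0,0,0],
    [10,0,0,0,0],
    [10,0,0,0,0],
    [10,0,0,0,0],
    [10,0,0,0,0],
    [10,0,0,0,0],
    [10,0,0,0,0]
  ]
}}

```text
t: 6.3
position: [0.4802, -0.0638, 0.0932]
ee_rot: [0.631, -0.313, 0.636, 0.315]
wrist_force: [0.2, -0.4, -2.5]
opening: 0.365
```

```bash
python3 - <<'E'
from h import *
import pickle
c=cam("wrist"); pickle.dump(c,open("w4.pkl","wb")); save(c,"pics/w4.png",(190,220,350,370),4.5)
go([.4817,-.0642,.091],52.5); s=observe(); print(s["opening"],s["wrist_force"],s["t"])
M=Rm(s["ee_rot"]); p=s["position"]
for n,q in(("tip",[.4839,-.0649,.078]),("bore top",p+M@[-.0284,-.0024,.0003])):
    print(n,(proj(c,q)-[190,220])*4.5)
E
```

```text
pos [ 0.4802 -0.0638  0.0931] xaxis [-0.008 -0.    -1.   ] zyaw 52.76 q6 -1.122 shift [ 0.0021 -0.0015  0.0007] turn (np.float64(0.26), np.float64(0.0045))
0.36868959086316433 [ 0.23100243 -1.12953544 -1.87523832] 6.35
tip [383.05319715 218.81953446]
bore top [370.50521334 442.08454103]
```

View pics/w4.png

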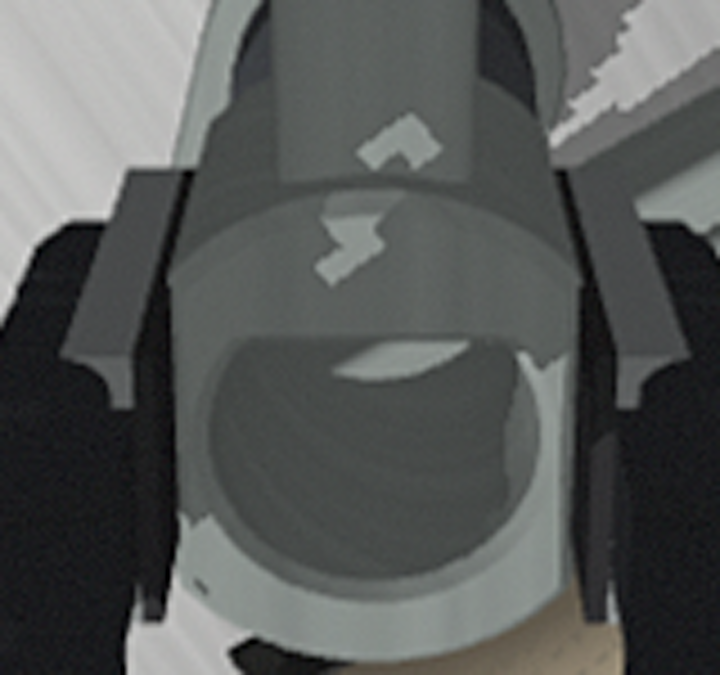

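Call:
{"name": "step_arm", "arguments": {
  "motion": [
    [10,0.002,-0.0015,0.0007,0],
    [10,0.004,-0.0015,0.0007,0],
    [10,0.006,-0.0015,0.0007,0],
    [10,0.008,-0.0015,0.0007,0],
    [10,0.01,-0.0015,0.0007,0],
    [10,0.011,-0.0015,0.0007,0],
    [10,0.012,-0.0015,0.0007,0],
    [10,0.012,-0.0015,0.0007,0]
  ]
}}

```text
t: 7.02
position: [0.4815, -0.0642, 0.0808]
ee_rot: [0.631, -0.313, 0.636, 0.315]
wrist_force: [0.7, 0.2, -3.0]
opening: 0.361
```

```bash
python3 - <<'E'
from h import *
go([.4817,-.0642,.079],52.5); s=observe(); print(s["wrist_force"],s["wrist_torque"])
E
```

```text
pos [ 0.4815 -0.0642  0.0808] xaxis [-0.009 -0.    -1.   ] zyaw 52.76 q6 -1.122 shift [ 0.0018 -0.0002  0.0001] turn (np.float64(0.26), np.float64(0.0045))
[ 0.70255191  0.18661185 -3.04867639] [0.04818303 0.01785193 0.01555363]
```

Call:
{"name": "step_arm", "arguments": {
  "motion": [
    [10,0.001,0,0,0],
    [10,0.002,0,0,0],
    [10,0.003,0,0,0],
    [10,0.004,0,0,0],
    [10,0.005,0,0,0],
    [10,0.006,0,0,0],
    [10,0.006,0,0,0],
    [10,0.006,0,0,0]
  ]
}}

```text
t: 7.68
position: [0.4814, -0.0642, 0.0747]
ee_rot: [0.631, -0.313, 0.636, 0.315]
wrist_force: [-0.2, 0.7, -1.9]
opening: 0.365
```

```bash
python3 - <<'E'
from h import *
go([.4817,-.0642,.056],52.5); s=observe(); print(s["wrist_force"],s["wrist_torque"])
E
```

```text
pos [ 0.4814 -0.0642  0.0747] xaxis [-0.009 -0.    -1.   ] zyaw 52.76 q6 -1.122 shift [ 0.0187 -0.0003  0.0002] turn (np.float64(0.26), np.float64(0.0045))
[-0.24116838  0.68341681 -1.91046387] [0.00411779 0.02049294 0.0259445 ]
```

Call:
{"name": "step_arm", "arguments": {
  "motion": [
    [10,0.003,0,0,0],
    [10,0.006,0,0,0],
    [10,0.009,0,0,0],
    [10,0.012,0,0,0],
    [10,0.014,0,0,0],
    [10,0.016,0,0,0],
    [10,0.0175,0,0,0],
    [10,0.0175,0,0,0]
  ]
}}

```text
t: 8.35
position: [0.4811, -0.0641, 0.0568]
ee_rot: [0.63, -0.313, 0.637, 0.316]
wrist_force: [-0.5, 0.1, -1.9]
opening: 0.366
```

Call:
{"name": "step_arm", "arguments": {
  "motion": [
    [10,0.0005,0,0,0],
    [10,0.001,0,0,0],
    [10,0.0015,0,0,0],
    [10,0.002,0,0,0],
    [10,0.002,0,0,0],
    [10,0.002,0,0,0],
    [10,0.002,0,0,0],
    [10,0.002,0,0,0]
  ]
}}

```text
t: 9.02
position: [0.4812, -0.0641, 0.0555]
ee_rot: [0.631, -0.313, 0.636, 0.316]
wrist_force: [-4.2, 0.4, 5.6]
opening: 0.365
```

```bash
python3 - <<'E'
from h import *
go([.4817,-.0642,.0556],52.5); s=observe(); print(s["wrist_force"],s["wrist_torque"])
E
```

```text
pos [ 0.4812 -0.0641  0.0555] xaxis [-0.009 -0.    -1.   ] zyaw 52.76 q6 -1.122 shift [-0.0001 -0.0005  0.0003] turn (np.float64(0.26), np.float64(0.0046))
[-4.2348595   0.37096433  5.60030155] [0.11667921 0.61873149 0.06336067]
```

Call:
{"name": "step_arm", "arguments": {
  "motion": [
    [10,0,0,-0.0002,-0.08],
    [10,0,0,-0.0004,-0.16],
    [10,0,-0.0001,-0.0006,-0.24],
    [10,0,-0.0001,-0.0008,-0.32],
    [10,0,-0.0002,-0.0009,-0.4],
    [10,0,-0.0003,-0.0011,-0.48],
    [10,0,-0.0004,-0.0013,-0.56],
    [10,0,-0.0005,-0.0014,-0.64]
  ]
}}

```text
t: 9.68
position: [0.4802, -0.0651, 0.0556]
ee_rot: [0.499, -0.496, 0.504, 0.501]
wrist_force: [-4.8, 2.4, 4.0]
opening: 0.365
```

```bash
python3 - <<'E'
from h import *
go([.4817,-.0642,.0556],127); s=observe(); print(s["wrist_force"],s["wrist_torque"],s["opening"])
M=Rm(s["ee_rot"]);print("axis",s["position"]+M@[0,-.0024,0])
E
```

```text
pos [ 0.4802 -0.0651  0.0556] xaxis [-0.01   0.001 -1.   ] zyaw 89.65 q6 -1.769 shift [-0.     -0.0015  0.0009] turn (np.float64(-37.35), np.float64(-0.6518))
[-4.84614706  2.36487648  4.03657721] [ 0.26171074  0.7637629  -0.18917341] 0.3652694096826684
axis [ 0.4826136  -0.06512209  0.05555563]
```

Call:
{"name": "step_arm", "arguments": {
  "motion": [
    [10,0,0,-0.0002,-0.08],
    [10,0,0,-0.0004,-0.16],
    [10,0,-0.0001,-0.0006,-0.24],
    [10,0,-0.0001,-0.0008,-0.32],
    [10,0,-0.0002,-0.0009,-0.4],
    [10,0,-0.0003,-0.0011,-0.48],
    [10,0,-0.0004,-0.0013,-0.55],
    [10,0,-0.0005,-0.0014,-0.6]
  ]
}}

```text
t: 10.35
position: [0.4806, -0.0671, 0.0556]
ee_rot: [0.329, -0.622, 0.333, 0.628]
wrist_force: [-3.5, -2.5, 2.0]
opening: 0.362
```

```bash
python3 - <<'E'
from h import *
go([.4817,-.0642,.0556],127); s=observe(); print(s["wrist_force"],s["wrist_torque"],s["opening"])
E
```

```text
pos [ 0.4806 -0.0671  0.0556] xaxis [-0.01  -0.001 -1.   ] zyaw 124.19 q6 -2.375 shift [ 0.     -0.0026  0.0018] turn (np.float64(-2.81), np.float64(-0.049))
[-3.46316102 -2.48390202  2.00606071] [-0.37869681  0.40856949 -0.19052607] 0.3622962977979478
```

Call:
{"name": "step_arm", "arguments": {
  "motion": [
    [10,0,0,-0.0001,-0.02],
    [10,0,0,-0.0001,-0.04],
    [10,0,0,-0.0002,-0.06],
    [10,0,0,-0.0002,-0.08],
    [10,0,0,-0.0002,-0.1],
    [10,0,0,-0.0003,-0.12],
    [10,0,0,-0.0003,-0.12],
    [10,0,0,-0.0003,-0.12]
  ]
}}

```text
t: 11.02
position: [0.4809, -0.0675, 0.0556]
ee_rot: [0.291, -0.64, 0.295, 0.647]
wrist_force: [-1.6, -1.2, 0.3]
opening: 0.366
```

```bash
python3 - <<'E'
from h import *
go([.4817,-.0642,.0556],127); s=observe(); print(s["wrist_force"],s["wrist_torque"],s["opening"])
E
```

```text
pos [ 0.4809 -0.0675  0.0556] xaxis [-0.01  -0.001 -1.   ] zyaw 131.06 q6 -2.495 shift [ 0.     -0.0028  0.0019] turn (np.float64(4.06), np.float64(0.0709))
[-1.63470509 -1.22005258  0.31675784] [-0.21523432  0.1921655  -0.06770148] 0.36611083221480545
```

Call:
{"name": "step_arm", "arguments": {
  "motion": [
    [10,0,0,0,-0.01],
    [10,0,0,0,-0.02],
    [10,0,0,0,-0.03],
    [10,0,0,-0.0001,-0.04],
    [10,0,0,-0.0001,-0.05],
    [10,0,0,-0.0001,-0.06],
    [10,0,0,-0.0002,-0.07],
    [10,0,0,-0.0002,-0.07]
  ]
}}

```text
t: 11.68
position: [0.481, -0.0677, 0.0556]
ee_rot: [0.268, -0.65, 0.272, 0.657]
wrist_force: [-2.3, -1.7, 0.4]
opening: 0.364
```

```bash
python3 - <<'E'
from h import *
import pickle
go([.4817,-.0642,.0556],127); s=observe(); print(s["wrist_force"],s["wrist_torque"],s["opening"])
c=cam("wrist"); pickle.dump(c,open("w5.pkl","wb")); save(c,"pics/w5.png",None,1.4)
E
```

```text
pos [ 0.481  -0.0677  0.0556] xaxis [-0.01  -0.001 -1.   ] zyaw 135.12 q6 -2.566 shift [ 0.    -0.003  0.002] turn (np.float64(8.12), np.float64(0.1417))
[-2.31644345 -1.68264325  0.4209102 ] [-0.3530832   0.12059372 -0.13194663] 0.36380251295335775
```

View pics/w5.png

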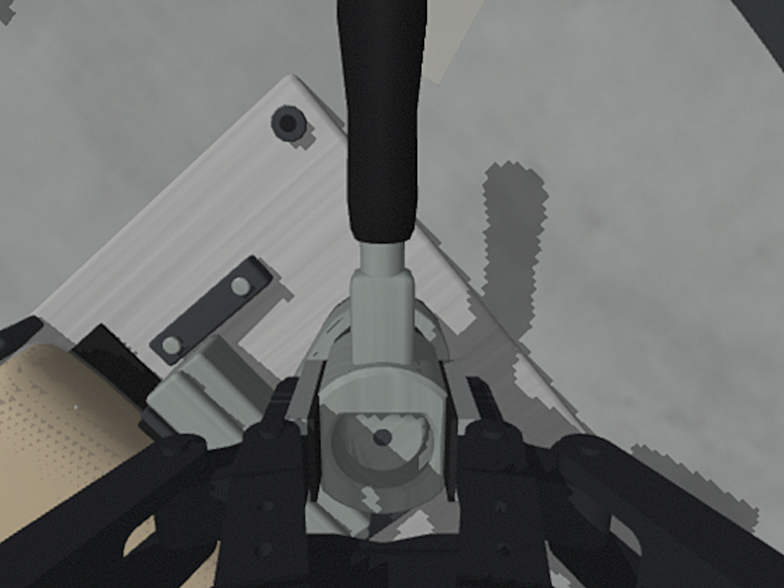

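```bash
python3 - <<'E'
from h import *
import pickle
c=pickle.load(open("w5.pkl","rb"))
g=lambda u,v,z:ray(c,u/1.4,v/1.4,z)
for a,b in(((293,75),(38,315)),((293,75),(340,128)),((293,75),(590,432)),((440,244),(590,432))):
    d=g(*b,.014)-g(*a,.014);print(g(*a,.014).round(4),np.degrees(np.arctan2(d[1],d[0])))
print("tip",g(382,437,.078),"lever bore",g(382,445,.084))
b=g(382,445,.084);k=g(382,30,.073);print("lever",np.degrees(np.arctan2(*(k-b)[1::-1])))
i=c["img"][255:375,210:340]; cv2.imwrite("pics/w5c.png",cv2.resize(i[:,:,::-1],None,fx=5,fy=5,interpolation=cv2.INTER_CUBIC))
E
```

```text
[ 0.4365 -0.1538  0.014 ] -4.788213092725927
[ 0.4365 -0.1538  0.014 ] 87.37500022412381
[ 0.4365 -0.1538  0.014 ] 85.46418640008947
[ 0.4407 -0.078   0.014 ] 84.44224302733352
tip [ 0.48402843 -0.06488234  0.078     ] lever bore [ 0.48310373 -0.06586901  0.084     ]
lever -134.92294961557002
```

View pics/w5c.png

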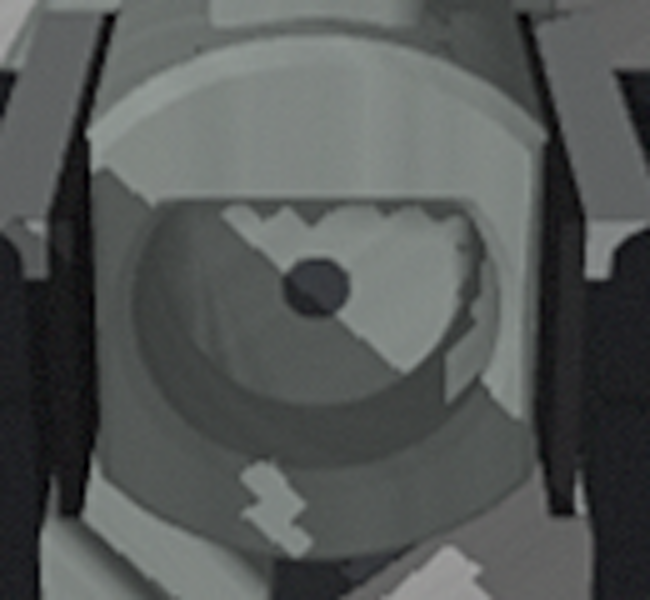

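Call:
{"name": "step_arm", "arguments": {
  "motion": [
    [10,0,0,0,0.04],
    [10,0,-0.0002,0.0001,0.08],
    [10,0,-0.0004,0.0001,0.12],
    [10,0,-0.0007,0.0002,0.16],
    [10,0,-0.001,0.0003,0.2],
    [10,0,-0.0013,0.0004,0.22],
    [10,0,-0.0015,0.0005,0.22],
    [10,0,-0.0015,0.0005,0.22]
  ]
}}

```text
t: 12.4
position: [0.4817, -0.0662, 0.0556]
ee_rot: [0.338, -0.617, 0.342, 0.623]
wrist_force: [-1.1, -1.8, 0.8]
opening: 0.366
```

```bash
python3 - <<'E'
from h import *
go([.4817,-.0663,.0556],126); s=observe(); print(s["wrist_force"],s["wrist_torque"],s["opening"])
E
```

```text
pos [ 0.4817 -0.0662  0.0556] xaxis [-0.01  -0.001 -1.   ] zyaw 122.55 q6 -2.343 shift [-0.      0.0001 -0.    ] turn (np.float64(-3.45), np.float64(-0.0602))
[-1.11002723 -1.75002575  0.78005968] [-0.16211728  0.08986808  0.00674199] 0.3663657889645499
```

Call:
{"name": "step_arm", "arguments": {
  "motion": [
    [10,0,0,-0.0001,-0.03],
    [10,0,0,-0.0002,-0.06],
    [10,0,0,-0.0002,-0.09],
    [10,0,0,-0.0003,-0.11],
    [10,0,0,-0.0003,-0.13],
    [10,0,0,-0.0004,-0.15],
    [10,0,0,-0.0004,-0.15],
    [10,0,0,-0.0004,-0.15]
  ]
}}

```text
t: 13.07
position: [0.4811, -0.0672, 0.0556]
ee_rot: [0.29, -0.64, 0.295, 0.647]
wrist_force: [-5.6, -3.3, 3.3]
opening: 0.363
```

```bash
python3 - <<'E'
from h import *
go([.4817,-.0663,.0556],126); s=observe(); print(s["wrist_force"],s["wrist_torque"],s["opening"],s["joint_efforts"])
E
```

```text
pos [ 0.4811 -0.0672  0.0556] xaxis [-0.012 -0.002 -1.   ] zyaw 131.15 q6 -2.495 shift [ 0.     -0.001   0.0003] turn (np.float64(5.15), np.float64(0.09))
[-5.61368182 -3.3055913   3.34787921] [-0.55250445  0.79852651 -0.04192638] 0.3628457749429945 [  1.99331604 -31.86234713 -40.95865488   1.37769934  -1.42540578
  -0.106588  ]
```

Call:
{"name": "step_arm", "arguments": {
  "motion": [
    [100,0,-0.0005,0,0.03],
    [100,0,-0.0005,0,0.03],
    [100,0,-0.0005,0,0.03],
    [100,0,-0.0005,0,0.03],
    [100,-0.01,-0.0005,0,0.03],
    [100,-0.03,-0.0005,0,0.03],
    [100,-0.06,-0.0005,0,0.03],
    [100,-0.075,-0.0005,0,0.03]
  ]
}}

```text
t: 13.73
position: [0.4833, -0.0668, 0.1346]
ee_rot: [0.3, -0.637, 0.304, 0.642]
wrist_force: [-0.3, -1.0, 1.2]
opening: 0.999
```

Call:
{"name": "step_arm", "arguments": {
  "motion": [
    [0,0,0,0,0.08],
    [0,0,0.02,0.005,0.16],
    [0,0,0.04,0.015,0.24],
    [0,0,0.06,0.025,0.32],
    [0,0,0.075,0.035,0.4],
    [0,0,0.085,0.045,0.48],
    [0,0,0.088,0.045,0.55],
    [0,0,0.088,0.045,0.55]
  ]
}}

```text
t: 14.4
position: [0.3865, -0.0882, 0.1366]
ee_rot: [0.462, -0.532, 0.467, 0.534]
wrist_force: [0.7, -0.6, -0.2]
opening: -0.001
```

```bash
python3 - <<'E'
from h import *
import pickle
go([.393,-.094,.062],97); s=observe(); print(s["wrist_force"],s["opening"],s["t"])
c=cam("wrist"); pickle.dump(c,open("w6.pkl","wb")); t=cam("top"); pickle.dump(t,open("top6.pkl","wb")); sd=cam("side"); pickle.dump(sd,open("side6.pkl","wb"))
t0=pickle.load(open("top0.pkl","rb")); s0=pickle.load(open("side0.pkl","rb"))
z=lambda i,b,w,h:cv2.resize(i[b[1]:b[3],b[0]:b[2],::-1],(w,h),interpolation=cv2.INTER_CUBIC)
bt=(220,160,320,260); bs=(205,175,335,260)
a=np.hstack([z(s0["img"],bs,400,262),z(sd["img"],bs,400,262)])
b=np.hstack([z(t["img"],bt,330,330),z(c["img"],(0,0,560,420),440,330)]); b=np.hstack([b,np.zeros((330,30,3),np.uint8)])
cv2.imwrite("pics/m6.png",np.vstack([a,b]))
E
```

```text
pos [ 0.3865 -0.0882  0.1366] xaxis [-0.006 -0.003 -1.   ] zyaw 97.82 q6 -2.014 shift [ 0.0746 -0.0061 -0.0065] turn (np.float64(0.82), np.float64(0.0143))
[ 0.73636465 -0.62254093 -0.16486537] -0.0013969484398442273 14.4
```

View pics/m6.png

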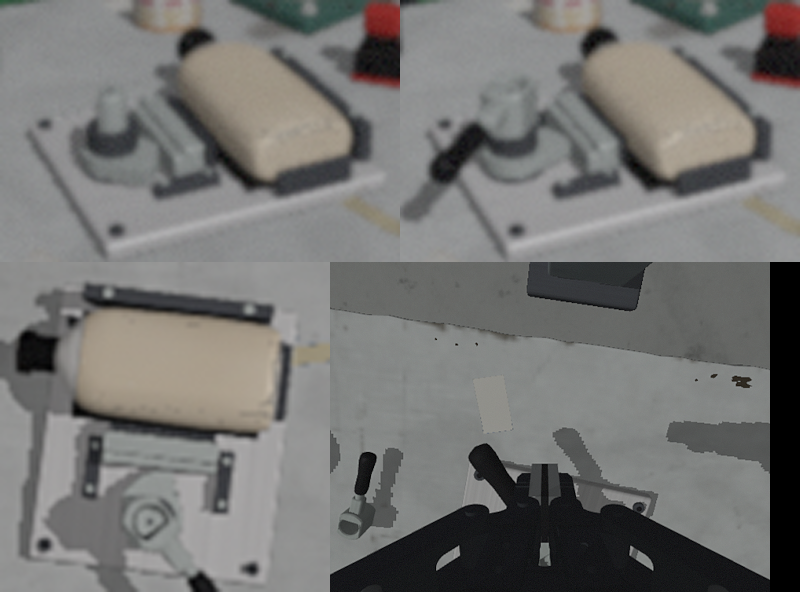

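```bash
python3 - <<'E'
from h import *
import pickle
c=pickle.load(open("w6.pkl","rb"))
a=ray(c,191,244,.073);b=ray(c,237,303,.073);ax=np.array([.484,-.0649,0])
for p in(a,b): d=p-ax;print(p,np.hypot(*d[:2]),np.degrees(np.arctan2(d[1],d[0]))%360)
c=pickle.load(open("top6.pkl","rb"))
p=ray(c,220+205/3.3,160+(585-262)/3.3,.073);print(p)
go([.393,-.094,.062],97)
E
```

```text
[ 0.40325311 -0.13507503  0.073     ] 0.10697940856609933 220.99305935564323
[ 0.43861154 -0.10353057  0.073     ] 0.05960229389686875 220.40143445834977
[ 0.43582808 -0.11007779  0.073     ]
pos [ 0.3872 -0.0879  0.136 ] xaxis [-0.007 -0.003 -1.   ] zyaw 98.1 q6 -2.018 shift [ 0.074  -0.0054 -0.0067] turn (np.float64(1.1), np.float64(0.0193))
```

Call:
{"name": "step_arm", "arguments": {
  "motion": [
    [0,0.02,0,0,0],
    [0,0.05,0,0,0],
    [0,0.073,0,0,0],
    [0,0.073,0,0,0],
    [0,0.073,-0.003,-0.004,0],
    [0,0.073,-0.005,-0.008,0],
    [0,0.073,-0.008,-0.013,0],
    [0,0.073,-0.008,-0.013,0]
  ]
}}

```text
t: 15.22
position: [0.398, -0.101, 0.0649]
ee_rot: [0.461, -0.534, 0.466, 0.534]
wrist_force: [0.1, 0.6, 0.1]
opening: 0.002
```

Call:
{"name": "step_arm", "arguments": {
  "motion": [
    [0,0,-0.002,-0.002,0],
    [0,0,-0.003,-0.004,0],
    [0,0,-0.004,-0.007,0],
    [0,0,-0.005,-0.008,0],
    [0,0,-0.007,-0.01,0],
    [0,0,-0.008,-0.012,0],
    [0,0,-0.008,-0.012,0],
    [0,0,-0.008,-0.012,0]
  ]
}}

```text
t: 15.88
position: [0.4075, -0.1117, 0.0647]
ee_rot: [0.461, -0.533, 0.466, 0.535]
wrist_force: [-2.0, 1.7, 1.4]
opening: -0.0
```

```bash
cat >>h.py <<'E'
def perp():
    s=observe(); d=s["position"]-[.484,-.0649,0]; t=np.radians(220.7); f=s["wrist_force"]
    print("perp",-d[0]*np.sin(t)+d[1]*np.cos(t),"along",d[0]*np.cos(t)+d[1]*np.sin(t),"F",f.round(1),"Ft",round(-f[0]*np.sin(t)+f[1]*np.cos(t),1),s["t"],s["qpos"][5])
E
python3 -c "
from h import *
perp()"
```

```text
perp -0.014427009198978234 along 0.08854350936483421 F [-2.   1.7  1.4] Ft -2.6 15.8833 -2.0559071672438285
```

Call:
{"name": "step_arm", "arguments": {
  "motion": [
    [0,0,-0.001,-0.001,0],
    [0,0,-0.001,-0.002,0],
    [0,0,-0.002,-0.003,0],
    [0,0,-0.002,-0.004,0],
    [0,0,-0.003,-0.005,0],
    [0,0,-0.003,-0.005,0],
    [0,0,-0.003,-0.005,0],
    [0,0,-0.003,-0.005,0]
  ]
}}

```text
t: 16.55
position: [0.4107, -0.1155, 0.0646]
ee_rot: [0.461, -0.533, 0.465, 0.535]
wrist_force: [-4.7, 3.8, 3.1]
opening: -0.003
```

```bash
python3 -c "
from h import *
perp()"
```

```text
perp -0.009464892225680546 along 0.08860140106828386 F [-4.7  3.8  3.1] Ft -5.9 16.55 -2.063025203301451
```

Call:
{"name": "step_arm", "arguments": {
  "motion": [
    [0,0,-0.001,-0.001,0],
    [0,0,-0.001,-0.002,0],
    [0,0,-0.002,-0.003,0],
    [0,0,-0.002,-0.004,0],
    [0,0,-0.003,-0.005,0],
    [0,0,-0.003,-0.005,0],
    [0,0,-0.003,-0.005,0],
    [0,0,-0.003,-0.005,0]
  ]
}}

```text
t: 17.22
position: [0.4134, -0.1184, 0.0643]
ee_rot: [0.461, -0.531, 0.465, 0.537]
wrist_force: [-7.6, 8.8, 5.0]
opening: -0.001
```

```bash
python3 -c "
from h import *
perp()"
```

```text
perp -0.005474840076856141 along 0.08845898116154442 F [-7.6  8.8  5. ] Ft -11.7 17.2167 -2.0700389565661053
```

Call:
{"name": "step_arm", "arguments": {
  "motion": [
    [0,0,-0.001,-0.001,0],
    [0,0,-0.001,-0.002,0],
    [0,0,-0.002,-0.003,0],
    [0,0,-0.002,-0.004,0],
    [0,0,-0.003,-0.005,0],
    [0,0,-0.003,-0.005,0],
    [0,0,-0.003,-0.005,0],
    [0,0,-0.003,-0.005,0]
  ]
}}

```text
t: 17.88
position: [0.4156, -0.1207, 0.0641]
ee_rot: [0.461, -0.529, 0.464, 0.54]
wrist_force: [-9.6, 10.2, 6.9]
opening: 0.002
```

```bash
python3 -c "
from h import *
perp()"
```

```text
perp -0.0022851105403783045 along 0.08826682246557199 F [-9.6 10.2  6.9] Ft -14.0 17.8833 -2.076866609555391
```

Call:
{"name": "step_arm", "arguments": {
  "motion": [
    [0,0,0.003,0.004,0],
    [0,0,0.006,0.01,0],
    [0,0,0.015,0.025,0],
    [0,0,0.02,0.034,0],
    [0,-0.02,0.02,0.034,0],
    [0,-0.05,0.02,0.034,0],
    [0,-0.09,0.02,0.034,0],
    [0,-0.12,0.02,0.034,0]
  ]
}}

```text
t: 18.55
position: [0.3929, -0.0908, 0.1872]
ee_rot: [0.462, -0.531, 0.464, 0.539]
wrist_force: [0.8, -0.1, 0.9]
opening: 0.002
```

```bash
cat > ang.py <<'E'
from h import *
import pickle
def leverang(c,dbg=""):
    # rectify plane z=.073 around spindle, find dark handle in annulus 60..110 mm
    ax=np.array([.484,-.0649,.073]); best=[]
    g=cv2.cvtColor(c["img"],cv2.COLOR_RGB2GRAY).astype(np.float32)
    th=np.radians(np.arange(190,260,.5))
    prof=np.zeros(len(th))
    for j,t in enumerate(th):
        v=[]
        for r in np.arange(.07,.108,.004):
            u=proj(c,ax+[r*np.cos(t),r*np.sin(t),0])
            if 0<=u[0]<559 and 0<=u[1]<419: v.append(g[int(u[1]+.5),int(u[0]+.5)])
        prof[j]=np.mean(v) if v else 255
    m=prof<60
    return np.degrees(th[m]).min() if m.any() else None, np.degrees(th[m]).max() if m.any() else None, np.degrees(th[m]).mean() if m.any() else None
E
python3 - <<'E'
from ang import *
go([.45,-.05,.19],97); s=observe(); print(s["wrist_force"],s["t"])
c=cam("wrist"); pickle.dump(c,open("w7.pkl","wb")); t=cam("top"); pickle.dump(t,open("top7.pkl","wb")); sd=cam("side"); pickle.dump(sd,open("side7.pkl","wb"))
print("wrist",leverang(c),"w6",leverang(pickle.load(open("w6.pkl","rb"))),"side",leverang(sd),"side6",leverang(pickle.load(open("side6.pkl","rb"))))
print("top6",leverang(pickle.load(open("top6.pkl","rb"))),"top7",leverang(t))
E
```

```text
pos [ 0.3929 -0.0908  0.1872] xaxis [-0.01   0.005 -1.   ] zyaw 98.23 q6 -2.027 shift [-0.0032 -0.0623  0.0322] turn (np.float64(1.23), np.float64(0.0214))
[ 0.8085092  -0.07171954  0.91671771] 18.55
wrist (np.float64(226.0), np.float64(237.00000000000003), np.float64(231.5)) w6 (np.float64(215.5), np.float64(259.5), np.float64(233.08333333333334)) side (np.float64(226.0), np.float64(237.00000000000003), np.float64(231.5)) side6 (np.float64(215.0), np.float64(227.0), np.float64(221.0))
top6 (np.float64(217.0), np.float64(225.5), np.float64(221.25)) top7 (np.float64(227.0), np.float64(236.00000000000003), np.float64(231.5))
```

```bash
cat > jaw.py <<'E'
from ang import *
def prof(c,z,ys,yaw=-4.9,xs=np.arange(.02,.085,.0015)):
    g=cv2.cvtColor(c["img"],cv2.COLOR_RGB2GRAY).astype(np.float32); a=np.radians(yaw); o=[]
    for x in xs:
        v=[]
        for y in ys:
            u=proj(c,[.484+x*np.cos(a)-y*np.sin(a),-.0649+x*np.sin(a)+y*np.cos(a),z]).astype(np.float32)
            v.append(cv2.getRectSubPix(g,(1,1),(float(u[0]),float(u[1])))[0,0])
        o.append(np.median(v))
    return np.array(o)
E
python3 - <<'E'
from jaw import *
xs=np.arange(.02,.085,.0015); print((xs*1000).astype(int).tolist())
L=lambda n:pickle.load(open(n+".pkl","rb"))
ys=np.arange(-.03,.031,.003)
for n in("top0","top6","top7","side0","side6","side7"):
    print(n,prof(L(n),.043,ys).astype(int).tolist())
E
```

```text
[20, 21, 23, 24, 26, 27, 29, 30, 32, 33, 35, 36, 38, 39, 41, 42, 44, 45, 47, 48, 50, 51, 53, 54, 56, 57, 59, 60, 62, 63, 65, 66, 68, 69, 71, 72, 74, 75, 77, 78, 80, 81, 83, 84]
top0 [147, 148, 147, 144, 134, 116, 117, 127, 138, 143, 137, 131, 133, 136, 144, 146, 146, 146, 146, 146, 146, 137, 125, 113, 94, 78, 60, 50, 44, 48, 64, 92, 103, 100, 86, 84, 93, 110, 123, 131, 138, 142, 145, 147]
top6 [142, 145, 146, 146, 146, 147, 147, 147, 147, 149, 149, 142, 124, 110, 119, 132, 142, 142, 133, 133, 136, 141, 145, 146, 146, 146, 146, 147, 140, 122, 96, 71, 54, 46, 35, 31, 42, 69, 93, 113, 124, 132, 137, 139]
top7 [143, 146, 146, 146, 145, 146, 146, 146, 147, 147, 147, 142, 125, 110, 116, 130, 141, 142, 135, 133, 136, 142, 144, 145, 145, 145, 146, 146, 140, 122, 96, 70, 54, 45, 35, 30, 43, 69, 92, 113, 123, 132, 136, 139]
side0 [88, 85, 85, 90, 98, 109, 117, 122, 121, 117, 113, 113, 115, 120, 123, 127, 129, 130, 130, 128, 123, 114, 99, 82, 66, 54, 48, 44, 43, 47, 55, 64, 71, 80, 86, 90, 93, 96, 100, 104, 108, 113, 117, 121]
side6 [119, 119, 116, 116, 114, 112, 107, 99, 94, 92, 94, 101, 110, 119, 125, 126, 124, 120, 116, 115, 120, 126, 131, 133, 135, 135, 134, 131, 124, 113, 98, 81, 67, 59, 59, 66, 75, 85, 93, 98, 104, 108, 112, 117]
side7 [123, 120, 114, 109, 110, 110, 112, 104, 97, 97, 96, 100, 109, 118, 124, 127, 125, 121, 117, 117, 121, 126, 131, 134, 135, 135, 134, 131, 125, 114, 99, 82, 68, 60, 59, 66, 77, 87, 93, 98, 104, 108, 113, 118]
```

```bash
python3 - <<'E'
from jaw import *
L=lambda n:pickle.load(open(n+".pkl","rb"))
def ring(c,r,z,th):
    g=cv2.cvtColor(c["img"],cv2.COLOR_RGB2GRAY).astype(np.float32)
    return np.array([cv2.getRectSubPix(g,(1,1),tuple(float(k) for k in proj(c,[.484+r*np.cos(t),-.0649+r*np.sin(t),z])))[0,0] for t in np.radians(th)]).astype(int)
th=np.arange(-150,211,10); print("th",th.tolist())
for r in(.030,.036,.041):
    for n in("top0","top6","top7","side0","side6","side7","w3","w7"):
        print(r,n,ring(L(n),r,.032,th).tolist())
E
```

```text
th [-150, -140, -130, -120, -110, -100, -90, -80, -70, -60, -50, -40, -30, -20, -10, 0, 10, 20, 30, 40, 50, 60, 70, 80, 90, 100, 110, 120, 130, 140, 150, 160, 170, 180, 190, 200, 210]
0.03 top0 [162, 162, 164, 156, 148, 147, 147, 147, 147, 147, 147, 145, 141, 125, 118, 126, 112, 124, 148, 157, 144, 120, 111, 111, 111, 111, 111, 110, 108, 123, 155, 163, 161, 161, 162, 162, 162]
0.03 top6 [135, 144, 143, 160, 165, 165, 165, 165, 165, 166, 154, 142, 146, 147, 146, 147, 149, 142, 130, 123, 116, 112, 112, 111, 111, 111, 112, 110, 109, 118, 155, 163, 162, 161, 162, 138, 135]
0.03 top7 [145, 132, 143, 142, 159, 164, 164, 164, 165, 164, 154, 151, 146, 146, 145, 147, 147, 142, 130, 121, 112, 111, 112, 110, 110, 111, 111, 109, 108, 110, 111, 148, 139, 153, 161, 161, 145]
0.03 side0 [100, 115, 120, 123, 124, 127, 129, 129, 131, 130, 129, 129, 123, 109, 96, 91, 82, 74, 61, 69, 115, 132, 129, 111, 65, 54, 83, 91, 92, 95, 100, 104, 104, 100, 91, 88, 100]
0.03 side6 [106, 118, 127, 135, 138, 138, 138, 139, 138, 137, 138, 138, 137, 135, 135, 133, 131, 119, 81, 96, 125, 139, 136, 126, 121, 101, 44, 2
[... 2838 characters left out ...]
6 [128, 97, 109, 123, 133, 126, 116, 133, 133, 133, 127, 127, 120, 116, 108, 99, 88, 87, 68, 93, 117, 138, 132, 124, 139, 92, 27, 26, 25, 27, 26, 21, 22, 35, 107, 144, 128]
0.041 side7 [30, 74, 109, 124, 133, 127, 117, 137, 135, 138, 131, 125, 115, 115, 109, 101, 92, 85, 66, 79, 119, 136, 124, 139, 110, 82, 91, 94, 95, 108, 132, 130, 104, 67, 23, 33, 30]
0.041 w3 [189, 185, 186, 181, 185, 187, 188, 184, 112, 152, 94, 153, 151, 99, 145, 71, 20, 33, 30, 30, 28, 28, 31, 33, 35, 35, 32, 181, 178, 175, 145, 167, 164, 163, 161, 150, 189]
0.041 w7 [118, 66, 143, 14, 19, 20, 19, 21, 22, 36, 25, 21, 19, 25, 23, 21, 18, 19, 22, 19, 20, 21, 96, 71, 90, 91, 92, 88, 88, 88, 89, 89, 90, 87, 142, 141, 118]
```

```bash
python3 - <<'E'
from h import *
go([.462,-.170,.187],98.2)
go([.462,-.170,.065],98.2)
E
```

```text
pos [ 0.3941 -0.0913  0.1878] xaxis [-0.006  0.004 -1.   ] zyaw 98.22 q6 -2.027 shift [ 0.0001 -0.0559 -0.0876] turn (np.float64(0.02), np.float64(0.0004))
pos [ 0.3941 -0.0913  0.1878] xaxis [-0.006  0.004 -1.   ] zyaw 98.22 q6 -2.027 shift [ 0.1221 -0.0566 -0.0882] turn (np.float64(0.02), np.float64(0.0004))
```

Call:
{"name": "step_arm", "arguments": {
  "motion": [
    [0,0,-0.015,-0.022,0],
    [0,0,-0.03,-0.045,0],
    [0,0,-0.045,-0.07,0],
    [0,0,-0.056,-0.088,0],
    [0,0.03,-0.056,-0.088,0],
    [0,0.06,-0.056,-0.088,0],
    [0,0.1,-0.056,-0.088,0],
    [0,0.122,-0.056,-0.088,0]
  ]
}}

```text
t: 19.37
position: [0.4591, -0.1691, 0.0591]
ee_rot: [0.462, -0.53, 0.464, 0.539]
wrist_force: [-0.2, 0.3, -0.4]
opening: -0.003
```

```bash
python3 - <<'E'
from h import *
s=observe();print(s["wrist_force"])
for a in(231.5,224,219,216):
    t=np.radians(a); go([.484+.09*np.cos(t)-.0185*np.sin(t),-.0649+.09*np.sin(t)+.0185*np.cos(t),.065],98.2)
E
```

```text
[-0.20939501  0.26437691 -0.44527429]
pos [ 0.4591 -0.1691  0.0591] xaxis [-0.012  0.006 -1.   ] zyaw 98.2 q6 -2.137 shift [-0.0056  0.0134  0.0244] turn (np.float64(-0.0), np.float64(-0.0))
pos [ 0.4591 -0.1691  0.0591] xaxis [-0.012  0.006 -1.   ] zyaw 98.2 q6 -2.137 shift [-0.0054  0.0228  0.032 ] turn (np.float64(-0.0), np.float64(-0.0))
pos [ 0.4591 -0.1691  0.0591] xaxis [-0.012  0.006 -1.   ] zyaw 98.2 q6 -2.137 shift [-0.0053  0.0284  0.0376] turn (np.float64(-0.0), np.float64(-0.0))
pos [ 0.4591 -0.1691  0.0591] xaxis [-0.012  0.006 -1.   ] zyaw 98.2 q6 -2.137 shift [-0.0052  0.0316  0.0413] turn (np.float64(-0.0), np.float64(-0.0))
```

Ease the lever back from its over-twist, first to about 224°, then check.

Call:
{"name": "step_arm", "arguments": {
  "motion": [
    [0,-0.003,0.006,0.012,0],
    [0,-0.005,0.013,0.024,0],
    [0,-0.005,0.015,0.0255,0],
    [0,-0.005,0.017,0.027,0],
    [0,-0.005,0.019,0.0285,0],
    [0,-0.005,0.021,0.03,0],
    [0,-0.005,0.0228,0.032,0],
    [0,-0.005,0.0228,0.032,0]
  ]
}}

```text
t: 20.03
position: [0.4321, -0.1407, 0.0648]
ee_rot: [0.462, -0.53, 0.464, 0.539]
wrist_force: [0.7, -1.2, 0.6]
opening: -0.001
```

```bash
cat > chk.py <<'E'
from jaw import *
L=lambda n:pickle.load(open(n+".pkl","rb"))
def ringp(c,r,th):
    g=cv2.cvtColor(c["img"],cv2.COLOR_RGB2GRAY).astype(np.float32)
    return [int(cv2.getRectSubPix(g,(1,1),tuple(float(k) for k in proj(c,[.484+r*np.cos(t),-.0649+r*np.sin(t),.032])))[0,0]) for t in np.radians(th)]
def chk(n):
    t=cam("top");pickle.dump(t,open("top"+n+".pkl","wb"));sd=cam("side");pickle.dump(sd,open("side"+n+".pkl","wb"))
    print("lever top",leverang(t),"side",leverang(sd))
    for m in("7",n):
        print(m,"cam",ringp(L("top"+m),.036,range(-60,-10,4)),ringp(L("top"+m),.030,range(-64,-24,4)),"jaw",prof(L("top"+m),.043,np.arange(-.03,.031,.003),xs=np.arange(.035,.07,.002)).astype(int).tolist())
    s=observe(); print(s["wrist_force"],s["t"])
E
python3 -c "
from chk import *
chk('8')
for a in(219,216):
    t=np.radians(a); go([.484+.09*np.cos(t)-.0185*np.sin(t),-.0649+.09*np.sin(t)+.0185*np.cos(t),.065],98.2)"
```

```text
lever top (None, None, None) side (np.float64(214.50000000000003), np.float64(241.5), np.float64(226.66216216216216))
7 cam [165, 165, 165, 164, 164, 163, 159, 149, 141, 142, 147, 147, 148] [163, 164, 164, 158, 150, 150, 151, 149, 147, 146] jaw [147, 137, 114, 116, 134, 142, 135, 133, 140, 144, 145, 145, 146, 146, 129, 96, 64, 48]
8 cam [170, 169, 169, 165, 155, 138, 129, 134, 150, 150, 147, 143, 137] [167, 161, 157, 153, 149, 149, 149, 150, 150, 149] jaw [142, 120, 121, 136, 146, 137, 132, 138, 148, 149, 148, 149, 149, 140, 114, 81, 61, 50]
[ 1.9225301   0.31156934 -0.48106057] 20.1333
pos [ 0.4321 -0.1408  0.0648] xaxis [-0.011  0.006 -1.   ] zyaw 98.19 q6 -2.105 shift [-0.0001  0.0057  0.0058] turn (np.float64(-0.01), np.float64(-0.0001))
pos [ 0.4321 -0.1408  0.0648] xaxis [-0.011  0.006 -1.   ] zyaw 98.19 q6 -2.105 shift [-0.0001  0.0088  0.0094] turn (np.float64(-0.01), np.float64(-0.0001))
```

```bash
cat >> h.py <<'E'
def arc(angs,r=.09,sep=.0185):
    s=observe();M=Rm(s["ee_rot"])
    for a in angs:
        t=np.radians(a);d=M.T@(np.array([.484+r*np.cos(t)-sep*np.sin(t),-.0649+r*np.sin(t)+sep*np.cos(t),s["position"][2]])-s["position"]);print(a,d.round(4).tolist())
E
python3 -c "
from h import *
arc(range(220,150,-4))"
```

```text
220 [0.0001, 0.0046, 0.0046]
216 [0.0002, 0.0088, 0.0094]
212 [0.0002, 0.0127, 0.0145]
208 [0.0003, 0.0163, 0.0198]
204 [0.0004, 0.0194, 0.0254]
200 [0.0005, 0.0222, 0.0312]
196 [0.0005, 0.0245, 0.0372]
192 [0.0006, 0.0264, 0.0433]
188 [0.0007, 0.0279, 0.0495]
184 [0.0007, 0.029, 0.0559]
180 [0.0008, 0.0296, 0.0622]
176 [0.0008, 0.0297, 0.0687]
172 [0.0009, 0.0294, 0.0751]
168 [0.0009, 0.0287, 0.0814]
164 [0.0009, 0.0275, 0.0877]
160 [0.001, 0.0259, 0.0939]
156 [0.001, 0.0239, 0.1]
152 [0.001, 0.0214, 0.1059]
```

Call:
{"name": "step_arm", "arguments": {
  "motion": [
    [0,0,0.0046,0.0046,0],
    [0,0,0.0127,0.0145,0],
    [0,0,0.0194,0.0254,0],
    [0,0,0.0245,0.0372,0],
    [0,0,0.0279,0.0495,0],
    [0,0,0.0296,0.0622,0],
    [0,0,0.0296,0.072,0],
    [0,0,0.0294,0.0751,0]
  ]
}}

```text
t: 20.8
position: [0.3921, -0.0696, 0.0658]
ee_rot: [0.462, -0.53, 0.464, 0.539]
wrist_force: [1.6, -1.2, 0.2]
opening: -0.001
```

```bash
cat >> chk.py <<'E'
def la(): 
    s=observe();f=s["wrist_force"];d=s["position"][:2]-[.484,-.0649];p=np.arctan2(d[1],d[0]);tt=np.array([-np.sin(p),np.cos(p)])
    print("finger->lever",round(np.degrees(p)%360-11.6,1),"Mz",(d[0]*f[1]-d[1]*f[0]).round(3),"F",f.round(1),"side",leverang2(cam("side")),s["t"])
def leverang2(c):
    ax=np.array([.484,-.0649,.073]);g=cv2.cvtColor(c["img"],cv2.COLOR_RGB2GRAY);o=[]
    for a in np.arange(120,260,1.):
        t=np.radians(a);v=[g[tuple(np.round(proj(c,ax+[r*np.cos(t),r*np.sin(t),0])[::-1]).astype(int))] for r in np.arange(.07,.108,.004)]
        if np.mean(v)<60:o.append(a)
    return (min(o),max(o)) if o else None
E
python3 -c "
from chk import *
la()
arc(range(170,130,-3))"
```

```text
finger->lever 171.3 Mz 0.114 F [ 1.6 -1.2  0.2] side (np.float64(120.0), np.float64(176.0)) 20.8
170 [0.0, -0.0002, 0.0021]
167 [0.0, -0.0009, 0.0069]
164 [0.0001, -0.0019, 0.0116]
161 [0.0001, -0.003, 0.0162]
158 [0.0001, -0.0045, 0.0208]
155 [0.0001, -0.0061, 0.0254]
152 [0.0001, -0.008, 0.0298]
149 [0.0002, -0.0101, 0.0341]
146 [0.0002, -0.0125, 0.0383]
143 [0.0002, -0.015, 0.0424]
140 [0.0002, -0.0178, 0.0463]
137 [0.0002, -0.0208, 0.0501]
134 [0.0002, -0.0239, 0.0537]
131 [0.0001, -0.0273, 0.0572]
```

Call:
{"name": "step_arm", "arguments": {
  "motion": [
    [0,0,-0.001,0.007,0],
    [0,0,-0.002,0.0116,0],
    [0,0,-0.003,0.0162,0],
    [0,0,-0.0045,0.0208,0],
    [0,0,-0.006,0.0254,0],
    [0,0,-0.007,0.0275,0],
    [0,0,-0.008,0.0298,0],
    [0,0,-0.008,0.0298,0]
  ]
}}

```text
t: 21.52
position: [0.3959, -0.0384, 0.0658]
ee_rot: [0.461, -0.53, 0.463, 0.54]
wrist_force: [0.1, -0.3, 0.3]
opening: -0.0
```

```bash
python3 -c "
from chk import *
la()
arc(range(152,130,-3))"
```

```text
finger->lever 151.7 Mz 0.024 F [ 0.1 -0.3  0.3] side (np.float64(137.0), np.float64(157.0)) 21.5167
152 [-0.0, 0.0, -0.0003]
149 [0.0, -0.0021, 0.004]
146 [0.0, -0.0044, 0.0082]
143 [0.0, -0.007, 0.0123]
140 [0.0, -0.0098, 0.0162]
137 [0.0, -0.0127, 0.02]
134 [0.0, -0.0159, 0.0236]
131 [0.0, -0.0193, 0.0271]
```

Call:
{"name": "step_arm", "arguments": {
  "motion": [
    [0,0,-0.001,0.002,0],
    [0,0,-0.002,0.004,0],
    [0,0,-0.003,0.006,0],
    [0,0,-0.0044,0.0082,0],
    [0,0,-0.0055,0.01,0],
    [0,0,-0.007,0.0123,0],
    [0,0,-0.007,0.0123,0],
    [0,0,-0.007,0.0123,0]
  ]
}}

```text
t: 22.23
position: [0.401, -0.0253, 0.0658]
ee_rot: [0.461, -0.53, 0.463, 0.54]
wrist_force: [0.1, -0.6, 1.0]
opening: 0.0
```

```bash
python3 -c "
from chk import *
la()
arc(range(143,130,-3))"
```

```text
finger->lever 142.9 Mz 0.05 F [ 0.1 -0.6  1. ] side (np.float64(130.0), np.float64(147.0)) 22.2333
143 [-0.0, 0.0, -0.0001]
140 [0.0, -0.0028, 0.0038]
137 [-0.0, -0.0057, 0.0076]
134 [-0.0, -0.0089, 0.0112]
131 [-0.0, -0.0123, 0.0146]
```

Call:
{"name": "step_arm", "arguments": {
  "motion": [
    [0,0,0.01,-0.01,0],
    [0,0,0.02,-0.02,0],
    [0,-0.02,0.02,-0.02,0],
    [0,-0.06,0.02,-0.02,0],
    [0,-0.07,0,0,0],
    [0,-0.07,-0.02,0.015,0],
    [0,-0.07,-0.035,0.04,0],
    [0,-0.07,-0.035,0.055,0]
  ]
}}

```text
t: 22.95
position: [0.43, 0.0354, 0.1361]
ee_rot: [0.462, -0.53, 0.463, 0.54]
wrist_force: [-0.6, -0.1, 0.6]
opening: -0.001
```

```bash
python3 -c "
from chk import *
s=cam('side');t=cam('top');pickle.dump(s,open('side9.pkl','wb'));pickle.dump(t,open('top9.pkl','wb'));print(leverang2(s),leverang2(t))
for n in('top0','top9'): print(ringp(L(n),.036,range(-124,-10,6)),prof(L(n),.043,np.arange(-.03,.031,.003),xs=np.arange(.02,.07,.002)).astype(int).tolist())
go([.4377,.022,.065],98.2)"
```

```text
(np.float64(131.0), np.float64(147.0)) (np.float64(124.0), np.float64(145.0))
[164, 164, 163, 163, 151, 145, 147, 148, 148, 148, 146, 145, 130, 110, 118, 136, 139, 139, 125] [147, 148, 145, 134, 115, 123, 138, 142, 132, 133, 140, 146, 146, 146, 146, 146, 133, 117, 94, 72, 53, 44, 49, 83, 103]
[164, 164, 164, 158, 156, 150, 148, 148, 149, 146, 145, 144, 132, 106, 121, 140, 144, 140, 128] [145, 148, 145, 129, 116, 128, 143, 140, 134, 136, 144, 147, 146, 147, 147, 144, 132, 112, 89, 67, 49, 45, 75, 128, 147]
pos [0.4285 0.0354 0.1357] xaxis [-0.012  0.007 -1.   ] zyaw 98.48 q6 -1.72 shift [ 0.0705 -0.008  -0.0152] turn (np.float64(0.28), np.float64(0.0049))
```

Call:
{"name": "step_arm", "arguments": {
  "motion": [
    [0,0.01,-0.008,-0.01,0],
    [0,0.03,-0.008,-0.01,0],
    [0,0.06,-0.008,-0.01,0],
    [0,0.07,-0.008,-0.01,0],
    [0,0.07,-0.008,-0.013,0],
    [0,0.07,-0.008,-0.014,0],
    [0,0.07,-0.008,-0.014,0],
    [0,0.07,-0.008,-0.014,0]
  ]
}}

```text
t: 23.72
position: [0.4386, 0.0228, 0.0675]
ee_rot: [0.461, -0.531, 0.462, 0.54]
wrist_force: [0.2, 0.7, -0.0]
opening: 0.002
```

```bash
python3 -c "
from h import *
s=observe();print(s['position'],s['wrist_force'])
arc(list(range(124,206,5)),.09,-.0185)"
```

```text
[0.43861562 0.02284942 0.06754741] [ 0.17723675  0.66149484 -0.00290887]
124 [-0.0001, -0.0099, -0.0043]
129 [-0.0001, -0.0022, -0.0066]
134 [-0.0, 0.0053, -0.0095]
139 [-0.0, 0.0125, -0.0131]
144 [0.0, 0.0193, -0.0172]
149 [0.0, 0.0257, -0.022]
154 [0.0, 0.0318, -0.0273]
159 [0.0, 0.0373, -0.0331]
164 [0.0, 0.0423, -0.0394]
169 [0.0, 0.0467, -0.046]
174 [-0.0, 0.0506, -0.0531]
179 [-0.0, 0.0538, -0.0604]
184 [-0.0001, 0.0563, -0.068]
189 [-0.0001, 0.0582, -0.0758]
194 [-0.0002, 0.0594, -0.0837]
199 [-0.0003, 0.0599, -0.0917]
204 [-0.0003, 0.0597, -0.0998]
```

Call:
{"name": "step_arm", "arguments": {
  "motion": [
    [0,0,0.0053,-0.0095,0],
    [0,0,0.0125,-0.0131,0],
    [0,0,0.0193,-0.0172,0],
    [0,0,0.0257,-0.022,0],
    [0,0,0.0318,-0.0273,0],
    [0,0,0.0373,-0.0331,0],
    [0,0,0.0423,-0.0394,0],
    [0,0,0.0467,-0.046,0]
  ]
}}

```text
t: 24.38
position: [0.3988, -0.0301, 0.0677]
ee_rot: [0.462, -0.532, 0.462, 0.54]
wrist_force: [1.9, 1.5, 0.0]
opening: -0.002
```

```bash
cat >> chk.py <<'E'
def la2():
    s=observe();f=s["wrist_force"];d=s["position"][:2]-[.484,-.0649];p=np.degrees(np.arctan2(d[1],d[0]))%360
    print("finger->lever",round(p+11.6,1),"r",np.hypot(*d).round(4),"Mz",(d[0]*f[1]-d[1]*f[0]).round(3),"F",f.round(1),s["t"])
E
python3 -c "
from chk import *
la2()
arc(list(range(174,216,3)),.09,-.0185)"
```

```text
finger->lever 169.4 r 0.092 Mz -0.197 F [1.9 1.5 0. ] 24.3833
174 [-0.0, 0.0034, -0.0066]
177 [-0.0, 0.0054, -0.011]
180 [-0.0001, 0.0072, -0.0154]
183 [-0.0001, 0.0087, -0.02]
186 [-0.0001, 0.01, -0.0246]
189 [-0.0002, 0.0111, -0.0293]
192 [-0.0002, 0.0119, -0.0341]
195 [-0.0002, 0.0124, -0.0389]
198 [-0.0003, 0.0127, -0.0437]
201 [-0.0003, 0.0128, -0.0485]
204 [-0.0003, 0.0126, -0.0533]
207 [-0.0004, 0.0121, -0.0581]
210 [-0.0004, 0.0114, -0.0628]
213 [-0.0005, 0.0105, -0.0675]
```

Turning with about 0.2 N m, as expected. Continuing.

Call:
{"name": "step_arm", "arguments": {
  "motion": [
    [0,0,0.0034,-0.0066,0],
    [0,0,0.0063,-0.0132,0],
    [0,0,0.0087,-0.02,0],
    [0,0,0.0105,-0.027,0],
    [0,0,0.0119,-0.0341,0],
    [0,0,0.0127,-0.0413,0],
    [0,0,0.0128,-0.0485,0],
    [0,0,0.0126,-0.0533,0]
  ]
}}

```text
t: 25.05
position: [0.3942, -0.0855, 0.0672]
ee_rot: [0.462, -0.531, 0.462, 0.54]
wrist_force: [0.0, 1.4, -0.2]
opening: -0.001
```

```bash
python3 -c "
from chk import *
la2()
arc(list(range(204,230,2)),.09,-.0185)"
```

```text
finger->lever 204.5 r 0.0921 Mz -0.129 F [ 0.   1.4 -0.2] 25.05
204 [0.0, -0.0002, 0.0008]
206 [-0.0, -0.0005, -0.0024]
208 [-0.0001, -0.0009, -0.0055]
210 [-0.0001, -0.0013, -0.0087]
212 [-0.0001, -0.002, -0.0119]
214 [-0.0001, -0.0027, -0.015]
216 [-0.0002, -0.0035, -0.0181]
218 [-0.0002, -0.0044, -0.0212]
220 [-0.0002, -0.0055, -0.0242]
222 [-0.0003, -0.0066, -0.0272]
224 [-0.0003, -0.0079, -0.0301]
226 [-0.0004, -0.0092, -0.033]
228 [-0.0004, -0.0107, -0.0359]
```

Call:
{"name": "step_arm", "arguments": {
  "motion": [
    [0,0,-0.0005,-0.0024,0],
    [0,0,-0.0009,-0.0055,0],
    [0,0,-0.0013,-0.0087,0],
    [0,0,-0.002,-0.0119,0],
    [0,0,-0.0024,-0.0135,0],
    [0,0,-0.0027,-0.015,0],
    [0,0,-0.0027,-0.015,0],
    [0,0,-0.0027,-0.015,0]
  ]
}}

```text
t: 25.72
position: [0.399, -0.1, 0.067]
ee_rot: [0.461, -0.531, 0.462, 0.54]
wrist_force: [-0.5, 2.0, -0.5]
opening: -0.002
```

```bash
python3 -c "
from chk import *
la2()
arc(list(range(214,230,2)),.09,-.0185)"
```

```text
finger->lever 214.0 r 0.0919 Mz -0.186 F [-0.5  2.  -0.5] 25.7167
214 [0.0, -0.0, 0.0001]
216 [-0.0, -0.0009, -0.003]
218 [-0.0001, -0.0018, -0.0061]
220 [-0.0001, -0.0029, -0.0091]
222 [-0.0001, -0.004, -0.0121]
224 [-0.0002, -0.0052, -0.0151]
226 [-0.0002, -0.0066, -0.018]
228 [-0.0002, -0.0081, -0.0208]
```

Call:
{"name": "step_arm", "arguments": {
  "motion": [
    [0,0,-0.0005,-0.0015,0],
    [0,0,-0.0009,-0.003,0],
    [0,0,-0.0013,-0.0045,0],
    [0,0,-0.0018,-0.0061,0],
    [0,0,-0.0018,-0.0061,0],
    [0,0,-0.0018,-0.0061,0],
    [0,0,-0.0018,-0.0061,0],
    [0,0,-0.0018,-0.0061,0]
  ]
}}

```text
t: 26.38
position: [0.4017, -0.1058, 0.0669]
ee_rot: [0.461, -0.531, 0.462, 0.54]
wrist_force: [1.3, 1.5, 0.7]
opening: 0.002
```

```bash
python3 -c "
from chk import *
la2()
t=cam('top');pickle.dump(t,open('top10.pkl','wb'))
for n in('top7','top10'): print(ringp(L(n),.036,range(-60,-10,4)),prof(L(n),.043,np.arange(-.03,.031,.003),xs=np.arange(.035,.07,.002)).astype(int).tolist())
arc(list(range(218,232,2)),.09,-.0185)"
```

```text
finger->lever 218.0 r 0.092 Mz -0.069 F [1.3 1.5 0.7] 26.3833
[165, 165, 165, 164, 164, 163, 159, 149, 141, 142, 147, 147, 148] [147, 137, 114, 116, 134, 142, 135, 133, 140, 144, 145, 145, 146, 146, 129, 96, 64, 48]
[167, 167, 167, 167, 167, 157, 149, 148, 146, 149, 151, 151, 150] [150, 139, 119, 126, 142, 143, 134, 136, 143, 148, 147, 148, 148, 145, 125, 90, 61, 50]
218 [0.0, -0.0001, 0.0001]
220 [-0.0, -0.0011, -0.003]
222 [-0.0001, -0.0022, -0.006]
224 [-0.0001, -0.0035, -0.0089]
226 [-0.0001, -0.0048, -0.0118]
228 [-0.0002, -0.0063, -0.0147]
230 [-0.0002, -0.0078, -0.0175]
```

Call:
{"name": "step_arm", "arguments": {
  "motion": [
    [0,0,-0.0005,-0.0015,0],
    [0,0,-0.0011,-0.003,0],
    [0,0,-0.0017,-0.0045,0],
    [0,0,-0.0022,-0.006,0],
    [0,0,-0.0022,-0.006,0],
    [0,0,-0.0022,-0.006,0],
    [0,0,-0.0022,-0.006,0],
    [0,0,-0.0022,-0.006,0]
  ]
}}

```text
t: 27.1
position: [0.4047, -0.1116, 0.0668]
ee_rot: [0.461, -0.531, 0.462, 0.539]
wrist_force: [-0.5, 1.5, -0.3]
opening: -0.002
```

```bash
cat >> chk.py <<'E'
def shift(n,ref="top7"):
    xs=np.arange(.03,.068,.0005);ys=np.arange(-.03,.031,.003);a=prof(L(ref),.043,ys,xs=xs);c=L(n);b=[(np.abs(np.diff(prof(c,.043,ys,xs=xs+d))-np.diff(a)).sum(),d) for d in np.arange(-.004,.0021,.0001)]
    return min(b)
E
python3 -c "
from chk import *
la2()
t=cam('top');pickle.dump(t,open('top11.pkl','wb'))
for n in('top6','top8','top10','top11'): print(n,shift(n))
arc(list(range(222,232,1)),.09,-.0185)"
```

```text
finger->lever 222.1 r 0.092 Mz -0.145 F [-0.5  1.5 -0.3] 27.1
top6 (np.float32(35.97167), np.float64(-6.938893903907228e-18))
top8 (np.float32(61.905235), np.float64(-0.001700000000000004))
top10 (np.float32(52.17482), np.float64(-0.0006000000000000059))
top11 (np.float32(36.80091), np.float64(-6.938893903907228e-18))
222 [0.0, -0.0001, 0.0002]
223 [-0.0, -0.0007, -0.0013]
224 [-0.0, -0.0013, -0.0028]
225 [-0.0001, -0.002, -0.0043]
226 [-0.0001, -0.0027, -0.0057]
227 [-0.0001, -0.0034, -0.0071]
228 [-0.0001, -0.0041, -0.0086]
229 [-0.0001, -0.0049, -0.01]
230 [-0.0001, -0.0057, -0.0114]
231 [-0.0002, -0.0065, -0.0128]
```

Call:
{"name": "step_arm", "arguments": {
  "motion": [
    [0,0,-0.0004,-0.0007,0],
    [0,0,-0.0007,-0.0013,0],
    [0,0,-0.001,-0.002,0],
    [0,0,-0.0013,-0.0028,0],
    [0,0,-0.0013,-0.0028,0],
    [0,0,-0.0013,-0.0028,0],
    [0,0,-0.0013,-0.0028,0],
    [0,0,-0.0013,-0.0028,0]
  ]
}}

```text
t: 27.82
position: [0.4064, -0.114, 0.0668]
ee_rot: [0.461, -0.531, 0.462, 0.54]
wrist_force: [-0.3, 4.6, -0.2]
opening: 0.001
```

```bash
python3 -c "
from chk import *
la2()
t=cam('top');pickle.dump(t,open('top12.pkl','wb'));la2()
print(shift('top12'),shift('top12','top11'))
arc(list(range(222,232,1)),.09,-.0185)"
```

```text
finger->lever 223.9 r 0.0919 Mz -0.376 F [-0.3  4.6 -0.2] 27.8167
finger->lever 223.9 r 0.0919 Mz -0.382 F [-0.4  4.7  0. ] 27.8667
(np.float32(20.392185), np.float64(-6.938893903907228e-18)) (np.float32(32.778885), np.float64(9.999999999999246e-05))
222 [0.0, 0.0012, 0.0028]
223 [0.0, 0.0006, 0.0014]
224 [-0.0, -0.0, -0.0001]
225 [-0.0, -0.0007, -0.0016]
226 [-0.0, -0.0014, -0.003]
227 [-0.0001, -0.0021, -0.0045]
228 [-0.0001, -0.0028, -0.0059]
229 [-0.0001, -0.0036, -0.0073]
230 [-0.0001, -0.0044, -0.0087]
231 [-0.0001, -0.0052, -0.0101]
```

The torque jumped to 0.38 N m and the jaw did not move, so the spindle is at its stop. I'm backing off before the lever jams again.

Call:
{"name": "step_arm", "arguments": {
  "motion": [
    [0,0,0.004,0.006,0],
    [0,0,0.01,0.02,0],
    [0,0,0.018,0.034,0],
    [0,-0.01,0.018,0.034,0],
    [0,-0.04,0.018,0.034,0],
    [0,-0.08,0.018,0.034,0],
    [0,-0.12,0.018,0.034,0],
    [0,-0.15,0.018,0.034,0]
  ]
}}

```text
t: 28.53
position: [0.3855, -0.0849, 0.2216]
ee_rot: [0.462, -0.533, 0.462, 0.538]
wrist_force: [1.6, -0.6, 0.6]
opening: -0.003
```

```bash
python3 - <<'E'
from chk import *
chk('13'); print(shift('top13'))
c=cam("wrist"); pickle.dump(c,open("w13.pkl","wb"))
print(observe()["position"],leverang(c))
# lever height: handle-edge consistency between top and side over assumed z
import ang
for z in(.068,.073,.078,.083):
    o=[]
    for n in("top13","side13"):
        cc=L(n);g=cv2.cvtColor(cc["img"],cv2.COLOR_RGB2GRAY);th=np.arange(200,245,.5)
        m=[a for a in th if np.mean([g[tuple(np.round(proj(cc,[.484+r*np.cos(np.radians(a)),-.0649+r*np.sin(np.radians(a)),z])[::-1]).astype(int))] for r in np.arange(.07,.108,.004)])<60]
        o.append((np.mean(m),len(m)/2) if m else None)
    print(z,o)
# bystanders: image change before/after
for n in("top","side"):
    d=np.abs(L(n+"0")["img"].astype(int)-L(n+"13")["img"]).max(2).astype(np.uint8); m=cv2.morphologyEx((d>40).astype(np.uint8),cv2.MORPH_OPEN,np.ones((3,3)))
    _,_,st,_=cv2.connectedComponentsWithStats(m); print(n,[s.tolist() for s in st[1:] if s[4]>15])
E
```

```text
lever top (np.float64(221.5), np.float64(230.5), np.float64(226.0)) side (np.float64(220.0), np.float64(230.99999999999997), np.float64(225.5))
7 cam [165, 165, 165, 164, 164, 163, 159, 149, 141, 142, 147, 147, 148] [163, 164, 164, 158, 150, 150, 151, 149, 147, 146] jaw [147, 137, 114, 116, 134, 142, 135, 133, 140, 144, 145, 145, 146, 146, 129, 96, 64, 48]
13 cam [164, 164, 163, 164, 163, 162, 157, 147, 140, 141, 146, 147, 147] [162, 163, 163, 157, 150, 149, 150, 147, 145, 144] jaw [147, 136, 113, 116, 133, 141, 134, 132, 139, 143, 144, 144, 145, 145, 128, 95, 63, 48]
[ 0.2849721  -0.13927833  0.0780236 ] 28.6333
(np.float32(20.042225), np.float64(-6.938893903907228e-18))
[ 0.38641074 -0.08515145  0.22120998] (np.float64(220.5), np.float64(231.5), np.float64(226.0))
0.068 [(np.float64(226.0), 9.5), (np.float64(223.75), 11.0)]
0.073 [(np.float64(226.0), 9.5), (np.float64(225.5), 11.5)]
0.078 [(np.float64(226.25), 10.0), (np.float64(228.0), 11.5)]
0.083 [(np.float64(226.5), 9.5), (np.float64(230.25), 11.0)]
top [[253, 207, 32, 11, 218], [253, 227, 5, 4, 16], [235, 232, 13, 14, 86], [25
[... 208 characters left out ...]
7, 297], [163, 281, 14, 9, 99], [213, 304, 86, 59, 3710], [310, 321, 12, 34, 123], [301, 324, 16, 26, 220], [203, 340, 10, 8, 54], [203, 349, 15, 18, 168], [290, 356, 6, 12, 58], [188, 367, 20, 29, 225], [247, 368, 51, 52, 568], [175, 388, 12, 14, 147], [180, 403, 17, 17, 173], [222, 411, 18, 9, 144]]
side [[0, 0, 60, 17, 699], [69, 0, 6, 5, 21], [152, 0, 8, 27, 115], [76, 3, 6, 14, 52], [53, 9, 41, 87, 1974], [156, 31, 56, 118, 3822], [23, 160, 21, 37, 481], [126, 163, 45, 34, 615], [130, 166, 6, 7, 39], [10, 171, 14, 14, 82], [0, 181, 34, 74, 1711], [155, 192, 28, 13, 166], [168, 203, 8, 8, 52], [259, 206, 18, 23, 129], [210, 215, 23, 31, 266], [256, 226, 6, 7, 29], [32, 237, 18, 22, 252]]
```

```bash
python3 -c "
from h import *
s=observe();print(s['t'],s['wrist_force']);print(ticket.sign_off())"
```

```text
28.6833 [ 0.44228525 -0.41287602 -0.8919657 ]
the job is handed in; nothing more can be done
None
```

I put the larger of the two levers (about 112 mm long; the look-alike is about 76 mm) on the spindle and swung it anticlockwise to the stop. I then let go, cleared the arm and handed the job in at 28.7 s.

**What went wrong on the way:** My first hard push on the handle, about 1.2 N m, jammed the lever about 18° ahead of the spindle. I swung it back to the open position to free it. Then I clamped again, stopping when the torque rose from about 0.15 to 0.38 N m and the jaw no longer moved.

**Last checks:**
- **Jaw:** it has moved about 12 mm, which is its full travel. It is in the same place as after the hard push, and it held after I let go.
- **Spindle:** the cam has turned about 70°, as it should between open and clamped.
- **Lever height:** the top and side views agree on a handle height of about 74 mm, so the lever is down on its shoulder.
- **Bystanders:** comparing images before and after shows no change at the tin, roll, brush or small lever.

**Does not match:** the lever points at about 231° in the clamp's frame, where about 215° plus 6° of play was expected. It leads the spindle by roughly 13–16°. I think this is because the bore sits about 1 mm off centre on the spindle. I left it there because nudging it back had turned the spindle off its stop before. I had used all 12 picture views by then, so these final checks are numerical only.

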